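# Slide the tall squeeze bottle into the reader and start it

## Robot

A 6-joint arm with a two-finger parallel gripper is mounted at the origin on the work surface. World frame = base frame: x ahead of the robot, y to its left, z up, the work surface at z = 0. Lengths are in m, angles in rad, forces in N, time in s.
With the tool pointing down it reaches from about 0.35 to 0.85 m from the base axis. Payload 8.1 kg.
Tool frame: the origin (TCP) lies midway between the tips of the shut fingers; the grasp point (between the pads) lies 19 mm behind it (robot.tcp_to_grasp is the distance from the TCP to the grasp point, in m); z points along the fingers, y is the direction in which the jaws open and shut (so a half turn about z gives the same grasp; the last joint's range is limited). The gripper opens to 93 mm and grips with 3 to 60 N. Pads are 15 mm wide; open, the fingers measure 128 mm over their backs; the gripper's body (75 mm by 188 mm) begins 65 mm behind the grasp point.
Start: joints at [-1.229, 0.13, 1.488, -0, 1.523, -0.085], TCP at [0.248, -0.546, 0.195] pointing down, gripper open.
Joint ranges: [-2.96, 2.96], [-0.89, 2.26], [0.02, 2.5], [-1.34, 4.48], [0, 2.73], [-2.66, 2.66]. Speed limits (rad/s): [2.39, 2.39, 2.79, 3.14, 3.14, 3.14].

## Interface

Orientations are given as a rotation vector (axis times angle).
In Python, from plant import robot gives the robot as it stands.
- The arm moves only by the tool send_rows, never from a script. Its argument "series" is a list of rows, each an object of numbers: "wx", "wy", "wz": the turn, a rotation vector about the world's x, y, z in rad; "dx", "dy", "dz": the shift along the world's x, y, z in cm; "fingers": the closure in counts, from 0 (fully open) to 255 (shut). In form: [{"wx": .., "wy": .., "wz": .., "dx": .., "dy": .., "dz": .., "fingers": ..}, ...]. A call has 1 to 20 rows; each row shifts and turns the pose as measured when the row begins; what a row does not reach is not made up. A row lasts 1/12 s, in which the tool goes at most 41.7 mm and 7.16 degrees, less where a joint would pass 70% of its speed; a pose out of reach is approached as far as the arm can. A call is refused whole if a number of a shift passes 4.17 or a number of a turn 0.125, either way. A call with a gripper value outside its range is refused whole. The fingers move at their own pace and stop on an object; "newtons" is the grip in N (left out, the last holds). Time passes only in rows, so rows that do not move let the fingers close. It gives the time, the measured TCP pose, the force and the opening at its end, in the units of the state.
- robot.read_state(): the state, without advancing time (a new reading comes with each control period).
- robot.read_camera(name): name is "scene" or "side" or "wrist"; returns the picture (400x640x3 uint8, red, green, blue); there is no depth.
- robot.camera_info(name): a dict with "intrinsics" (3x3 intrinsics, pixels), "extrinsics" (4x4, takes a point from world to camera coordinates); the wrist camera has in their place "tool_from_camera" (4x4, takes a point from camera to tool coordinates, whose origin is the TCP and whose axes are the flange's). Camera axes: x right, y up, looking along -z (the intrinsics and any distortion apply to the point x, -y, -z); pixel columns grow to the right and rows downward; lengths in m; the calibration is good to about 2 mm. A picture is of the moment at which its call begins: read the wrist's pose just before it. camera_info takes no time and is no camera call.
- robot.close_job(): hands the job in, once; it reports no verdict.
The state is a dict: "t": time; "q": joint angles; "dq": joint speeds; "joint_torque": joint torques, N m; "tool_pos": TCP position; "orientation": TCP orientation; "force": force on the tool from outside, world axes, zero at the start; "wrist_torque": the same for the moment, N m; "opening": finger opening in m.
Only numpy, scipy, OpenCV 4.12 (cv2) and the standard library are available. Lean on these libraries where they do the work, as an engineer would, in place of code of your own. Each camera call takes 0.05 s, during which the arm holds its last target.

## Task

With the fingertips, push the tall narrow squeeze bottle low on its body so that it slides, standing upright, into the open-fronted bay of the white reader until it stands against the back of the bay; do not pinch it, lift it or let it tip. Once it is home, and not before, press the round start button on top of the reader and let it come back up. Leave the other things on the bench where they are.

Things in the scene. Friction and masses are not known exactly. Their poses are not given: they have to be found in the camera images.
- bottle: Tall narrow squeeze bottle, loose, upright: white round body 44 mm in diameter, straight to 105 mm, then a shoulder and neck, grey cap 25 mm in diameter (128 to 150 mm high), thin grey nozzle up to 190 mm. Origin: centre of its underside; z up along its axis. 0.15 to 0.3 kg. Slides when pushed low, below about 30 mm; topples when pushed high.
- home (a point): Point at bench level in the reader's bay where the bottle's axis stands when the bottle is home, centred and touching the bay's back wall. x points into the bay (the way to push), y to its left, z up.
- reader: Low white box, fixed; origin and axes as home. Its front face at x = 22 mm is the bay's back wall; it spans y -54 to 130 mm, is 78 mm deep and 56 mm tall; left of the bay (y 70 to 130 mm) a shoulder of that height reaches forward to x = -28 mm. The bay has no floor; two grey side walls 34 mm tall, 8 mm thick, 60 mm apart inside, reach from the back wall to x = -24 mm, then flare out at 45 degrees to about 108 mm apart at x = -49 mm.
- start_top (a point): Centre of the top face of the reader's round black start button (28 mm in diameter), on top of the reader's left shoulder: 2 mm in x and 100 mm in y from home, in home's axes, 78 mm above the bench. The button goes straight down.
- start (a joint): Travel of the start button: 0 m up, 0.006 m fully down. Sprung, about 5 N when fully down; comes back up when let go.
- jar: Bystander: squat amber glass jar, 60 mm in diameter and 60 mm tall; loose on the bench, not to be disturbed. Origin: centre of its underside.
- short_bottle: Bystander: short white squeeze bottle, 46 mm in diameter and 90 mm tall; loose on the bench, not to be disturbed. Origin: centre of its underside.
- bowl: Bystander: black rubber mixing bowl, 100 mm across the rim and 50 mm tall; loose on the bench, not to be disturbed. Origin: centre of its underside.
- plaster_model: Bystander: plaster dental model, block of 62 x 66 mm, 33 mm tall; loose on the bench, not to be disturbed. Origin: centre of its underside.
- caliper: Bystander: grey and steel caliper lying flat, 150 mm long, 14 mm tall; loose on the bench, not to be disturbed. Origin: on its underside near the middle, x along its length.
- spatula: Bystander: spatula lying flat, 170 mm long; loose on the bench, not to be disturbed. Origin: on its underside near the middle, x along its length.
- screwdriver: Bystander: screwdriver lying flat, 160 mm long; loose on the bench, not to be disturbed. Origin: on its underside near the middle, x along its length.

How it is judged:
By the outcome, as a careful person would: the job done as asked, in the order asked, and still so for the second after the job is handed in, with the robot touching nothing.
It also fails if it takes over 58 s, if anything falls off the work surface, if the arm or the gripper's body presses on something with over 40 N, if the wrist force passes 120 N, or if a joint passes its speed limit or range.

## Working session

There is one attempt and no reset: what is moved stays moved. The work goes in short steps, Python scripts to look and compute and a tool call to move; the robot and the scene stay as the last step left them, time stands still between calls to the robot, and variables do not carry over. Pictures are saved under pics/ and viewed, and the job is handed in when it is done.

Besides the shell and the picture viewer there is one more tool, called after "Call:" as name([rows], argument=value, ...), one row to a line, values as JSON. send_rows: Moves the arm, as the interface text tells. Its arguments: {"type":"object","properties":{"series":{"type":"array","items":{"type":"object","properties":{"wx":{"type":"number"},"wy":{"type":"number"},"wz":{"type":"number"},"dx":{"type":"number"},"dy":{"type":"number"},"dz":{"type":"number"},"fingers":{"type":"number"}}}},"newtons":{"type":"number"}},"required":["series"]}

```bash
ls; mkdir -p pics; python3 - <<'E'
from plant import robot
import cv2, numpy as np
np.set_printoptions(precision=4,suppress=True)
s=robot.read_state(); print({k:(np.round(v,4).tolist()) for k,v in s.items()})
for n in("scene","side","wrist"):
    im=robot.read_camera(n); cv2.imwrite(f"pics/{n}0.png",im[:,:,::-1])
    i=robot.camera_info(n); print(n,{k:np.round(v,4).tolist() if not isinstance(v,(str,)) else v for k,v in i.items()})
E
```

```text
pics
{'t': 0.0, 'q': [-1.2294, 0.1311, 1.4893, 0.0, 1.523, -0.0854], 'dq': [0.0002, 0.0014, 0.0003, 0.0001, -0.0007, 0.0014], 'joint_torque': [-0.0003, -55.9835, -49.1768, 0.0768, 0.0357, -0.0001], 'tool_pos': [0.2482, -0.5456, 0.1939], 'orientation': [-3.0686, -0.6649, 0.0003], 'force': [-0.9724, 0.1213, -0.2388], 'wrist_torque': [0.0338, -0.0675, 0.0307], 'opening': 0.0927}
scene {'intrinsics': [[396.5918, 0.0, 316.9465], [0.0, 396.5918, 202.7417], [0.0, 0.0, 1.0]], 'extrinsics': [[0.7214, 0.6925, -0.0086, -0.3275], [-0.524, 0.554, 0.6469, 0.2395], [0.4527, -0.4622, 0.7625, -1.6543], [0.0, 0.0, 0.0, 1.0]]}
side {'intrinsics': [[433.1489, 0.0, 314.2724], [0.0, 433.1489, 202.2654], [0.0, 0.0, 1.0]], 'extrinsics': [[-0.6201, -0.7844, -0.012, 0.2716], [0.4786, -0.3904, 0.7865, -0.3029], [-0.6216, 0.4819, 0.6175, -1.2463], [0.0, 0.0, 0.0, 1.0]]}
wrist {'intrinsics': [[349.9041, 0.0, 322.8241], [0.0, 349.9041, 195.1327], [0.0, 0.0, 1.0]], 'tool_from_camera': [[-0.0, 0.9601, 0.2796, 0.0773], [1.0, 0.0004, -0.0014, -0.001], [-0.0014, 0.2796, -0.9601, -0.1896], [0.0, 0.0, 0.0, 1.0]]}
```

View pics/scene0.png

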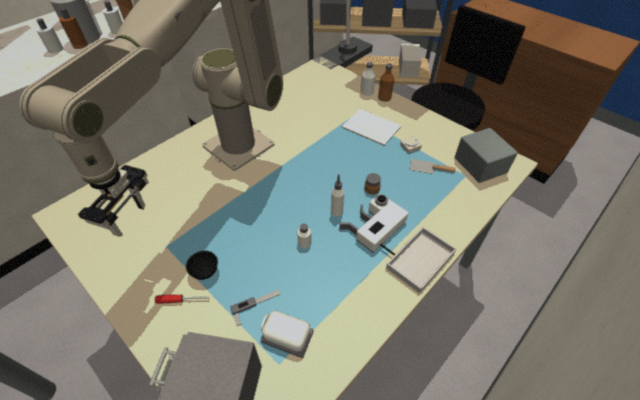

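View pics/side0.png

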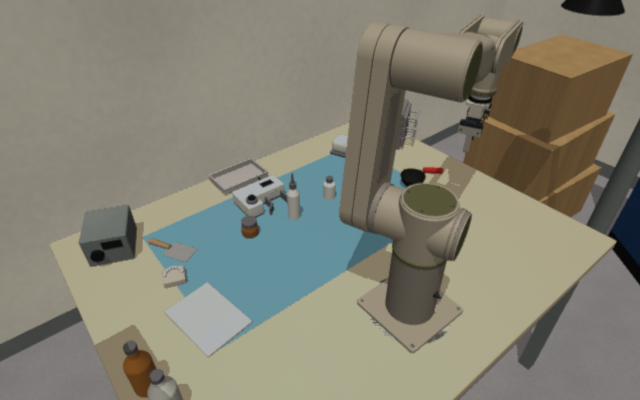

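View pics/wrist0.png

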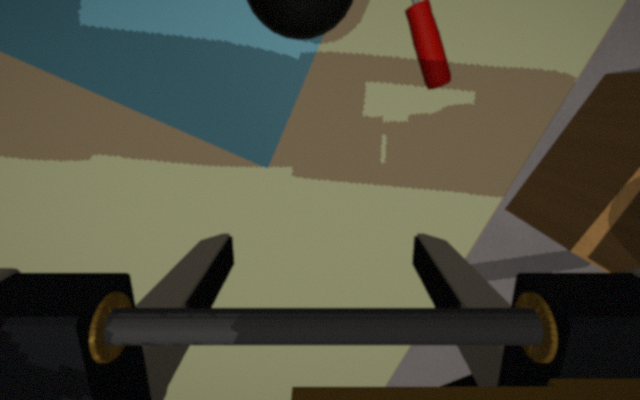

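The scene view shows the bottle at about (338,200), the reader around (382,225) with its button at (381,200), the jar at (373,183) and the short bottle at (304,236). I'll enlarge the region in both fixed views.

```bash
python3 - <<'E'
import cv2
a=cv2.imread("pics/scene0.png")[160:280,280:440]; cv2.imwrite("pics/sc_z.png",cv2.resize(a,None,fx=5,fy=5,interpolation=cv2.INTER_CUBIC))
a=cv2.imread("pics/side0.png")[155:255,220:350]; cv2.imwrite("pics/sd_z.png",cv2.resize(a,None,fx=6,fy=6,interpolation=cv2.INTER_CUBIC))
E
```

```text
(no output)
```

View pics/sc_z.png

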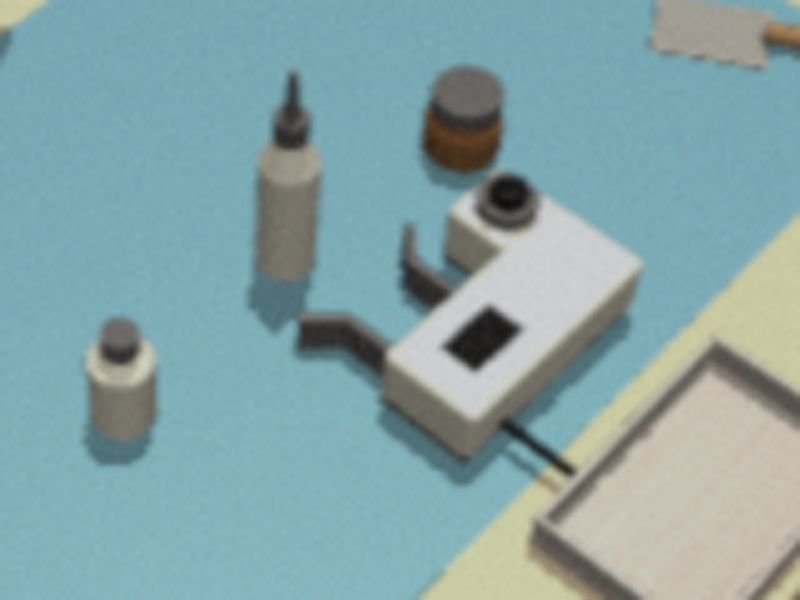

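View pics/sd_z.png

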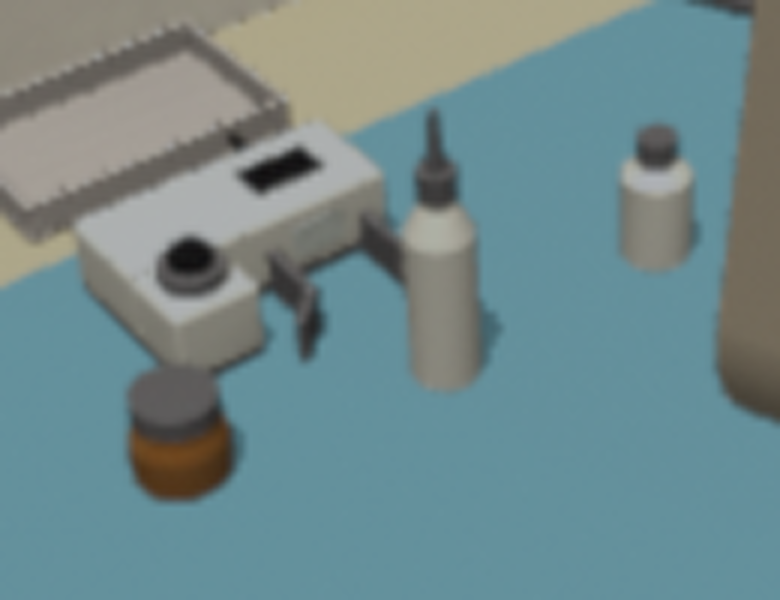

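```bash
cat > h.py <<'E'
from plant import robot
import numpy as np, cv2
from scipy.spatial.transform import Rotation as R
np.set_printoptions(precision=4,suppress=True)
def ray(name,px):
    i=robot.camera_info(name);K=np.array(i["intrinsics"]);E=np.array(i["extrinsics"])
    d=np.linalg.inv(K)@[px[0],px[1],1];d=d*[1,-1,-1]
    Rr=E[:3,:3];return -Rr.T@E[:3,3],Rr.T@d
def onz(name,px,z):
    o,d=ray(name,px);return (o+d*(z-o[2])/d[2])
def proj(name,p):
    i=robot.camera_info(name);K=np.array(i["intrinsics"]);E=np.array(i["extrinsics"])
    c=(E@np.append(p,1))[:3]*[1,-1,-1];u=K@c;return u[:2]/u[2]
def tri(p1,p2):
    (o1,d1),(o2,d2)=ray("scene",p1),ray("side",p2)
    A=np.stack([d1,-d2],1);s=np.linalg.lstsq(A,o2-o1,rcond=None)[0]
    a,b=o1+s[0]*d1,o2+s[1]*d2
    return (a+b)/2,np.linalg.norm(a-b)
E
python3 - <<'E'
from h import *
S=lambda x,y:((x+.5)/5-.5+280,(y+.5)/5-.5+160)
D=lambda x,y:((x+.5)/6-.5+220,(y+.5)/6-.5+155)
loc={'fr':(22,-54,56),'br':(100,-54,56),'bl':(100,130,56),'fl':(-28,130,56),'sr':(-28,70,56),'btn':(2,100,78)}
sc={'fr':S(387,356),'br':S(475,420),'bl':S(641,264),'sr':S(449,212),'btn':S(509,190)}
sd={'fr':D(383,178),'br':D(317,122),'bl':D(79,224),'fl':D(182,326),'sr':D(263,288),'btn':D(190,256)}
P=[];Q=[]
for n,m in(("scene",sc),("side",sd)):
    for k,px in m.items():
        w=onz(n,px,loc[k][2]/1e3);P.append(loc[k]);Q.append(w);print(n,k,w)
P=np.array(P)[:,:2]/1e3;Q=np.array(Q)[:,:2]
def fit(P,Q):
    a,b=P-P.mean(0),Q-Q.mean(0);th=np.arctan2((a[:,0]*b[:,1]-a[:,1]*b[:,0]).sum(),(a*b).sum())
    r=np.array([[np.cos(th),-np.sin(th)],[np.sin(th),np.cos(th)]]);t=Q.mean(0)-r@P.mean(0);return th,t,(P@r.T+t-Q)*1e3
th,t,e=fit(P,Q);print("home",t,"yaw",th);print(e)
for sl in (slice(0,5),slice(5,11)): print(fit(P[sl],Q[sl])[:2])
print("tip",tri(S(293,74),D(434,112)))
print("cap top", tri(S(292,112),D(436,164)))
# base: bottom near edge
for n,px in(("scene",S(285,281)),("side",D(446,390))):
    o,_=ray(n,px);w=onz(n,px,0);d=(w-o)[:2];d/=np.linalg.norm(d);print("base",w[:2]+d*.022)
print("short",[ (lambda o,w:(w[:2]+.023*(w-o)[:2]/np.linalg.norm((w-o)[:2])))(ray(n,px)[0],onz(n,px,0)) for n,px in(("scene",S(122,438)),("side",D(655,270)))])
print("jar",[ (lambda o,w:(w[:2]+.03*(w-o)[:2]/np.linalg.norm((w-o)[:2])))(ray(n,px)[0],onz(n,px,0)) for n,px in(("scene",S(463,170)),("side",D(180,500)))])
E
```

```text
scene fr [ 0.6669 -0.0323  0.056 ]
scene br [ 0.74   -0.0324  0.056 ]
scene bl [0.7419 0.145  0.056 ]
scene sr [0.6184 0.0919 0.056 ]
scene btn [0.6461 0.1195 0.078 ]
side fr [ 0.6602 -0.028   0.056 ]
side br [ 0.7383 -0.0306  0.056 ]
side bl [0.7393 0.1452 0.056 ]
side fl [0.6134 0.1487 0.056 ]
side sr [0.6137 0.0921 0.056 ]
side btn [0.6421 0.1228 0.078 ]
home [0.6409 0.0211] yaw -0.01160557137935808
[[-4.5781 -0.8754]
 [ 0.3257 -1.6533]
 [ 0.5684  4.9525]
 [-4.6484 -0.4268]
 [-1.968   1.6119]
 [ 2.0658 -5.1843]
 [ 1.9947 -3.4632]
 [ 3.1423  4.7242]
 [ 1.0573  2.7245]
 [ 0.0683 -0.7012]
 [ 1.972  -1.7088]]
(np.float64(-0.012133932709500674), array([0.643 , 0.0204]))
(np.float64(-0.013424558727130846), array([0.6391, 0.0218]))
tip (array([0.5356, 0.0157, 0.1909]), np.float64(0.00019610221160779075))
cap top (array([0.5359, 0.0161, 0.1552]), np.float64(0.0002731152775017074))
base [0.5341 0.0194]
base [0.5419 0.0134]
short [array([ 0.5416, -0.156 ]), array([ 0.5522, -0.1615])]
jar [array([0.5577, 0.197 ]), array([0.5684, 0.1879])]
```

Call:
send_rows([
  {"dx": 0.9,"dy": 3.1,"dz": 0.8,"wz": -0.024,"fingers": 0},
  {"dx": 0.9,"dy": 3.1,"dz": 0.8,"wz": -0.024},
  {"dx": 0.9,"dy": 3.1,"dz": 0.8,"wz": -0.024},
  {"dx": 0.9,"dy": 3.1,"dz": 0.8,"wz": -0.024},
  {"dx": 0.9,"dy": 3.1,"dz": 0.8,"wz": -0.024},
  {"dx": 0.9,"dy": 3.1,"dz": 0.4,"wz": -0.024},
  {"dx": 0.9,"dy": 3.1,"dz": 0.4,"wz": -0.024},
  {"dx": 0.9,"dy": 3.1,"dz": 0.4,"wz": -0.024},
  {"dx": 0.9,"dy": 3.1,"dz": 0.4,"wz": -0.024},
  {"dx": 0.9,"dy": 3.1,"dz": 0.4,"wz": -0.024},
  {"dx": 0.9,"dy": 3.1,"dz": 0.4,"wz": -0.024},
  {"dx": 0.9,"dy": 3.1,"dz": 0.4,"wz": -0.024},
  {"dx": 0.9,"dy": 3.1,"dz": 0.4,"wz": -0.024},
  {"dx": 0.9,"dy": 3.1,"wz": -0.024},
  {"dx": 0.9,"dy": 3.1,"wz": -0.024},
  {"dx": 0.9,"dy": 3.1,"wz": -0.024},
  {"dx": 0.9,"dy": 3.1,"wz": -0.024},
  {"dx": 0.9,"dy": 3.1,"wz": -0.024},
])

```text
schema error: expected keys wx, wy, wz, dx, dy, dz, fingers
```

Call:
send_rows([
  {"wx": 0,"wy": 0,"wz": -0.024,"dx": 0.9,"dy": 3.1,"dz": 0.8,"fingers": 0},
  {"wx": 0,"wy": 0,"wz": -0.024,"dx": 0.9,"dy": 3.1,"dz": 0.8,"fingers": 0},
  {"wx": 0,"wy": 0,"wz": -0.024,"dx": 0.9,"dy": 3.1,"dz": 0.8,"fingers": 0},
  {"wx": 0,"wy": 0,"wz": -0.024,"dx": 0.9,"dy": 3.1,"dz": 0.8,"fingers": 0},
  {"wx": 0,"wy": 0,"wz": -0.024,"dx": 0.9,"dy": 3.1,"dz": 0.8,"fingers": 0},
  {"wx": 0,"wy": 0,"wz": -0.024,"dx": 0.9,"dy": 3.1,"dz": 0.8,"fingers": 0},
  {"wx": 0,"wy": 0,"wz": -0.024,"dx": 0.9,"dy": 3.1,"dz": 0.8,"fingers": 0},
  {"wx": 0,"wy": 0,"wz": -0.024,"dx": 0.9,"dy": 3.1,"dz": 0.8,"fingers": 0},
  {"wx": 0,"wy": 0,"wz": -0.024,"dx": 0.9,"dy": 3.1,"dz": 0.4,"fingers": 0},
  {"wx": 0,"wy": 0,"wz": -0.024,"dx": 0.9,"dy": 3.1,"dz": 0.4,"fingers": 0},
  {"wx": 0,"wy": 0,"wz": -0.024,"dx": 0.9,"dy": 3.1,"dz": 0.4,"fingers": 0},
  {"wx": 0,"wy": 0,"wz": -0.024,"dx": 0.9,"dy": 3.1,"dz": 0.4,"fingers": 0},
  {"wx": 0,"wy": 0,"wz": -0.024,"dx": 0.9,"dy": 3.1,"dz": 0,"fingers": 0},
  {"wx": 0,"wy": 0,"wz": -0.024,"dx": 0.9,"dy": 3.1,"dz": 0,"fingers": 0},
  {"wx": 0,"wy": 0,"wz": -0.024,"dx": 0.9,"dy": 3.1,"dz": 0,"fingers": 0},
  {"wx": 0,"wy": 0,"wz": -0.024,"dx": 0.9,"dy": 3.1,"dz": 0,"fingers": 0},
  {"wx": 0,"wy": 0,"wz": -0.024,"dx": 0.9,"dy": 3.1,"dz": 0,"fingers": 0},
  {"wx": 0,"wy": 0,"wz": 0,"dx": 0,"dy": 0,"dz": 0,"fingers": 0},
])

```text
t: 1.65
tool_pos: [0.3985, 0.0089, 0.2694]
orientation: [-3.127, 0.013, -0.004]
force: [0.6, 0.1, 0.0]
opening: 0.0934
```

```bash
python3 - <<'E'
from h import *
s=robot.read_state();print(s['tool_pos'],s['orientation'])
cv2.imwrite("pics/w1.png",robot.read_camera("wrist")[:,:,::-1])
E
```

```text
[0.3985 0.0089 0.2694] [-3.1272  0.0134 -0.0042]
```

View pics/w1.png

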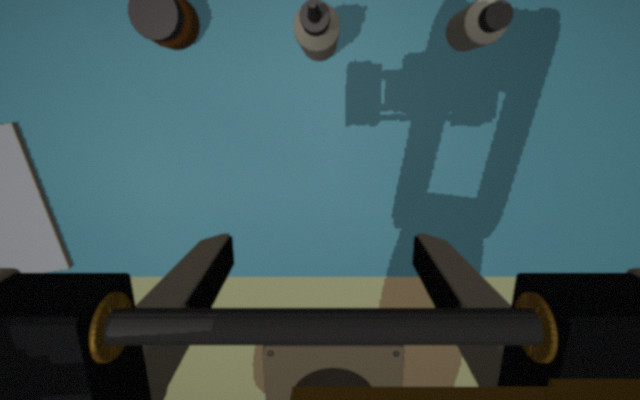

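The bottle is at the top centre, at about (316,30), and the bay is still out of view. I'll tilt the tool back 30° to bring it into frame and part-close the fingers.

Call:
send_rows([
  {"wx": 0,"wy": -0.105,"wz": 0,"dx": 0,"dy": 0.1,"dz": 0,"fingers": 211},
  {"wx": 0,"wy": -0.105,"wz": 0,"dx": 0,"dy": 0.1,"dz": 0,"fingers": 211},
  {"wx": 0,"wy": -0.105,"wz": 0,"dx": 0,"dy": 0.1,"dz": 0,"fingers": 211},
  {"wx": 0,"wy": -0.105,"wz": 0,"dx": 0,"dy": 0.1,"dz": 0,"fingers": 211},
  {"wx": 0,"wy": -0.105,"wz": 0,"dx": 0,"dy": 0.1,"dz": 0,"fingers": 211},
  {"wx": 0,"wy": 0,"wz": 0,"dx": 0,"dy": 0,"dz": 0,"fingers": 211},
  {"wx": 0,"wy": 0,"wz": 0,"dx": 0,"dy": 0,"dz": 0,"fingers": 211},
  {"wx": 0,"wy": 0,"wz": 0,"dx": 0,"dy": 0,"dz": 0,"fingers": 211},
  {"wx": 0,"wy": 0,"wz": 0,"dx": 0,"dy": 0,"dz": 0,"fingers": 211},
  {"wx": 0,"wy": 0,"wz": 0,"dx": 0,"dy": 0,"dz": 0,"fingers": 211},
])

```text
t: 2.53
tool_pos: [0.4451, 0.0054, 0.2598]
orientation: [-3.054, 0.005, -0.703]
force: [1.1, -1.0, -0.1]
opening: 0.031
```

```bash
python3 - <<'E'
from h import *
s=robot.read_state();print(s['tool_pos'],s['orientation'],s['opening'],s['q'])
print(R.from_rotvec(s['orientation']).as_matrix())
cv2.imwrite("pics/w2.png",robot.read_camera("wrist")[:,:,::-1])
E
```

```text
[0.4451 0.0054 0.2598] [-3.0542  0.0053 -0.7028] 0.03102873398252108 [-0.1808 -0.8925  2.2248  0.087   1.3652  1.3949]
[[ 0.8994 -0.0016  0.4371]
 [-0.005  -1.      0.0066]
 [ 0.4371 -0.0081 -0.8994]]
```

View pics/w2.png

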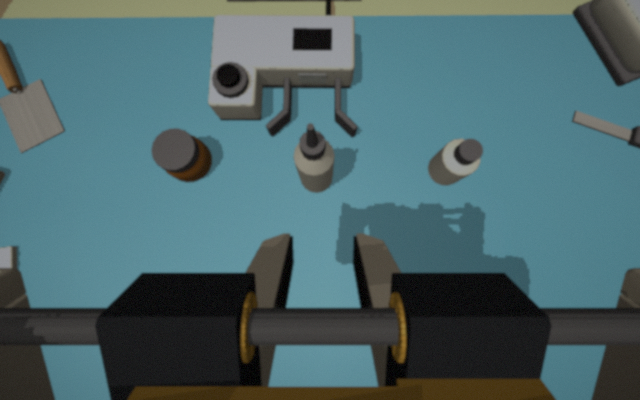

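Joint 2 is at the end of its range here, so I'll move forward off it before doing anything else. The tips are above the bottle's height.

Call:
send_rows([
  {"wx": 0,"wy": 0.04,"wz": 0,"dx": 1.5,"dy": 0,"dz": -0.5,"fingers": 211},
  {"wx": 0,"wy": 0.0,"wz": 0,"dx": 1.5,"dy": 0.5,"dz": 0,"fingers": 211},
])

```text
t: 2.75
tool_pos: [0.4753, 0.0094, 0.2591]
orientation: [-3.068, 0.006, -0.653]
force: [0.8, -0.1, -1.3]
opening: 0.017
```

```bash
python3 - <<'E'
from h import *
s=robot.read_state();print(s['t'],s['tool_pos'],s['orientation'],s['opening'],s['q'])
print(R.from_rotvec(s['orientation']).as_matrix())
a=cv2.imread("pics/w2.png")[10:200,200:400]; cv2.imwrite("pics/w2z.png",cv2.resize(a,None,fx=3,fy=3,interpolation=cv2.INTER_CUBIC))
E
```

```text
2.75 [0.4753 0.0094 0.2591] [-3.0679  0.0064 -0.6527] 0.016961063623027066 [-0.1398 -0.7366  2.1355  0.0626  1.3281  1.4329]
[[ 0.9134 -0.003   0.4071]
 [-0.005  -1.      0.004 ]
 [ 0.407  -0.0057 -0.9134]]
```

View pics/w2z.png

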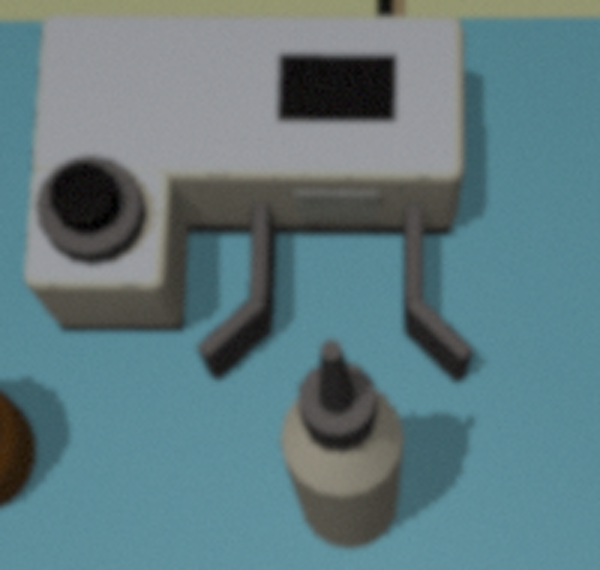

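```bash
python3 - <<'E'
from h import *
i=robot.camera_info("wrist");K=np.array(i["intrinsics"]);T=np.array(i["tool_from_camera"])
Rt=R.from_rotvec([-3.0542,.0053,-.7028]).as_matrix();p=np.array([.4451,.0054,.2598])
def wz(zx,zy,z):
    px=((zx+.5)/3-.5+200,(zy+.5)/3-.5+10)
    d=np.linalg.inv(K)@[px[0],px[1],1]*[1,-1,-1];d=Rt@T[:3,:3]@d;o=p+Rt@T[:3,3]
    return (o+d*(z-o[2])/d[2]),o
L={'fr':(22,-54,56,460,178),'sr':(-28,70,56,163,287),'fl':(-28,130,56,28,285),'bl':(100,130,56,42,18),'br':(100,-54,56,460,18),'in':(22,70,56,170,177),'btn':(2,100,78,85,195),'wl':(22,34,34,263,208),'wr':(22,-34,34,415,208),'bl2':(-24,34,34,260,300),'br2':(-24,-34,34,415,300)}
P=[];Q=[]
for k,v in L.items():
    w=wz(v[3],v[4],v[2]/1e3)[0];P.append(v[:2]);Q.append(w[:2]);print(k,w)
P=np.array(P)/1e3;Q=np.array(Q)
a,b=P-P.mean(0),Q-Q.mean(0);th=np.arctan2((a[:,0]*b[:,1]-a[:,1]*b[:,0]).sum(),(a*b).sum())
r=np.array([[np.cos(th),-np.sin(th)],[np.sin(th),np.cos(th)]]);t=Q.mean(0)-r@P.mean(0);print(t,th);print((P@r.T+t-Q)*1e3)
print('tip',wz(332,347,.19)[0]);
for x,y,z,rr in((348,546,0,.022),(339,448,.128,.0125)):
    w,o=wz(x,y,z);d=(w-o)[:2];d/=np.linalg.norm(d);print('base/cap',w[:2]+d*rr)
E
```

```text
fr [ 0.6624 -0.0312  0.056 ]
sr [0.6144 0.0922 0.056 ]
fl [0.6155 0.1482 0.056 ]
bl [0.7384 0.1487 0.056 ]
br [ 0.7372 -0.0324  0.056 ]
in [0.6635 0.0908 0.056 ]
btn [0.6434 0.1198 0.078 ]
wl [0.661  0.0539 0.034 ]
wr [ 0.6607 -0.0131  0.034 ]
bl2 [0.618  0.0546 0.034 ]
br2 [ 0.6177 -0.0127  0.034 ]
[0.6402 0.0208] -0.009139809776096842
[[-0.6516 -2.206 ]
 [-1.4764 -1.2054]
 [-2.0651  2.8277]
 [ 3.0448  1.1813]
 [ 2.5636 -1.7062]
 [-0.6346 -0.2633]
 [-0.2862  0.9779]
 [ 1.535   0.6228]
 [ 1.2618 -0.334 ]
 [-1.4875  0.4045]
 [-1.8038 -0.2993]]
tip [0.5366 0.0164 0.19  ]
base/cap [0.5373 0.0203]
base/cap [0.5377 0.0182]
```

Call:
send_rows([
  {"wx": 0,"wy": 0,"wz": 0,"dx": 0,"dy": 0.3,"dz": -2,"fingers": 211},
  {"wx": 0,"wy": 0,"wz": 0,"dx": 0,"dy": 0.3,"dz": -2.5,"fingers": 211},
  {"wx": 0,"wy": 0,"wz": 0,"dx": 0,"dy": 0.3,"dz": -2.5,"fingers": 211},
  {"wx": 0,"wy": 0,"wz": 0,"dx": 0,"dy": 0,"dz": -2.5,"fingers": 211},
  {"wx": 0,"wy": 0,"wz": 0,"dx": 0,"dy": 0,"dz": -2,"fingers": 211},
])

```text
t: 3.17
tool_pos: [0.4814, 0.0189, 0.1516]
orientation: [-3.065, 0.003, -0.675]
force: [-0.1, 0.0, 0.3]
opening: 0.016
```

```bash
cat > st.py <<'E'
from h import *
s=robot.read_state();print(s['t'],s['tool_pos'],s['orientation'],s['opening'],s['q'],s['force'])
print(R.from_rotvec(s['orientation']).as_matrix())
E
python3 st.py
```

```text
3.1667 [0.4814 0.0189 0.1516] [-3.0651  0.0029 -0.6751] 0.015967592370326064 [-0.107  -0.7137  2.3205  0.0531  1.1042  1.4522] [-0.1423  0.0463  0.2857]
[[ 0.9075 -0.0011  0.4201]
 [-0.0024 -1.      0.0025]
 [ 0.4201 -0.0033 -0.9075]]
```

```bash
cat > kin.py <<'E'
import numpy as np
from scipy.optimize import least_squares
q=np.array([[.1311,1.4893,1.523],[-.8925,2.2248,1.3652],[-.7366,2.1355,1.3281],[-.7137,2.3205,1.1042]])
xy=np.array([[.2482,-.5456],[.4451,.0054],[.4753,.0094],[.4814,.0189]]);z=np.array([.1939,.2598,.2591,.1516])
r=np.sqrt((xy**2).sum(1)-.051**2)
def fk(p,q):
    h,L1,L2,L3,a=p;b=q[...,0];s=b+q[...,1];t=s+q[...,2]
    return np.stack([a+L1*np.sin(b)+L2*np.sin(s)+L3*np.sin(t),h+L1*np.cos(b)+L2*np.cos(s)+L3*np.cos(t)],-1)
f=lambda p:np.r_[(fk(p,q)-np.stack([r,z],1)).ravel(),.02*(p-[.4,.45,.45,.3,0])]
S=least_squares(f,[.4,.45,.45,.3,0]);P=S.x
if __name__=="__main__":
    print(P,f(P)[:8]*1e3)
    for (x,zz,tl) in((.48,.1,.43),(.48,.015,.43),(.5,.015,.43),(.49,.015,.35),(.5,.015,.3),(.61,.015,.43),(.61,.015,.52)):
        g=least_squares(lambda v:np.r_[fk(P,v)-[np.sqrt(x*x-.051**2),zz],v.sum()-np.pi+tl],[-.7,2.3,1.1]);print(x,zz,tl,g.x,g.cost)
E
python3 kin.py
```

```text
[0.19393217 0.2795888  0.51478815 0.25434519 0.04741465] [ 0.43084054 -2.64795073 -2.99341831  1.505568   -3.39912597 -2.80264713
  5.94273704  4.02745332]
0.48 0.1 0.43 [-0.72763497  2.43782074  1.00140688] 4.0914115920568654e-19
0.48 0.015 0.43 [-0.60666639  2.52936264  0.7888964 ] 6.065138966907311e-23
0.5 0.015 0.43 [-0.49586202  2.45233445  0.75512022] 2.241433916458426e-21
0.49 0.015 0.35 [-0.46697195  2.41508506  0.84347954] 1.2054911021044263e-21
0.5 0.015 0.3 [-0.36929106  2.33212619  0.87875752] 9.750846975250115e-22
0.61 0.015 0.43 [-0.02684044  2.05479876  0.68363433] 6.836907952720032e-25
0.61 0.015 0.52 [-0.08234238  2.13123341  0.57270163] 8.905262526467476e-22
```

Call:
send_rows([
  {"wx": 0,"wy": 0.015,"wz": 0,"dx": 0.5,"dy": 0,"dz": 0,"fingers": 211},
  {"wx": 0,"wy": 0.015,"wz": 0,"dx": 0.5,"dy": 0,"dz": -2,"fingers": 211},
  {"wx": 0,"wy": 0,"wz": 0,"dx": 0.4,"dy": 0,"dz": -2,"fingers": 211},
  {"wx": 0,"wy": 0,"wz": 0,"dx": 0,"dy": 0,"dz": -2,"fingers": 211},
  {"wx": 0,"wy": 0,"wz": 0,"dx": 0,"dy": 0,"dz": -2,"fingers": 211},
])

```text
t: 3.58
tool_pos: [0.4966, 0.0192, 0.0699]
orientation: [-3.075, -0.001, -0.63]
force: [-0.0, -0.0, -0.3]
opening: 0.016
```

```bash
python3 st.py
```

```text
3.5833 [0.4966 0.0192 0.0699] [-3.0755 -0.0006 -0.6296] 0.016017219817553986 [-0.0976 -0.5232  2.3487  0.0513  0.9148  1.4498] [-0.0131 -0.0182 -0.3471]
[[ 0.9196  0.0009  0.393 ]
 [-0.0001 -1.      0.0024]
 [ 0.393  -0.0022 -0.9196]]
```

Call:
send_rows([
  {"wx": 0,"wy": 0,"wz": 0,"dx": 0,"dy": 0,"dz": -2,"fingers": 211},
  {"wx": 0,"wy": 0,"wz": 0,"dx": 0,"dy": 0,"dz": -2,"fingers": 211},
  {"wx": 0,"wy": 0,"wz": 0,"dx": 0,"dy": 0,"dz": -1.2,"fingers": 211},
  {"wx": 0,"wy": 0,"wz": 0,"dx": 0,"dy": 0,"dz": 0,"fingers": 211},
])

```text
t: 3.92
tool_pos: [0.4946, 0.0195, 0.0129]
orientation: [-3.077, -0.003, -0.622]
force: [0.1, -0.4, 0.4]
opening: 0.0159
```

```bash
python3 st.py;  python3 - <<'E'
from h import *
for n,c in(("scene",(slice(160,260),slice(280,440))),("side",(slice(155,255),slice(220,380)))):
    a=robot.read_camera(n)[:,:,::-1][c];cv2.imwrite(f"pics/{n}1.png",cv2.resize(a,None,fx=4,fy=4,interpolation=cv2.INTER_CUBIC))
E
```

```text
3.9167 [0.4946 0.0195 0.0129] [-3.077  -0.0027 -0.6218] 0.015878272828268675 [-0.0972 -0.4185  2.3903  0.0577  0.7737  1.4387] [ 0.0602 -0.4092  0.3768]
[[ 0.9215  0.0022  0.3883]
 [ 0.0012 -1.      0.0026]
 [ 0.3883 -0.002  -0.9215]]
```

View pics/scene1.png

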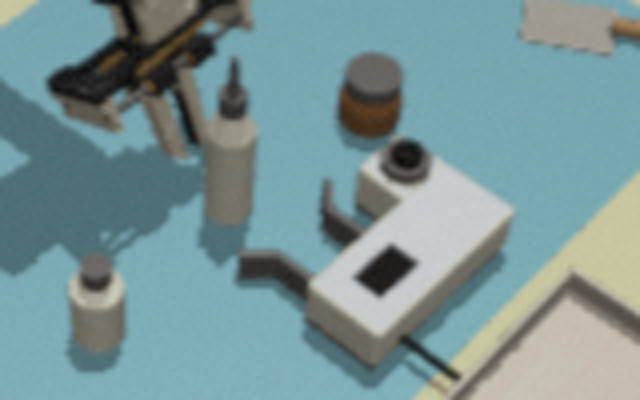

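View pics/side1.png

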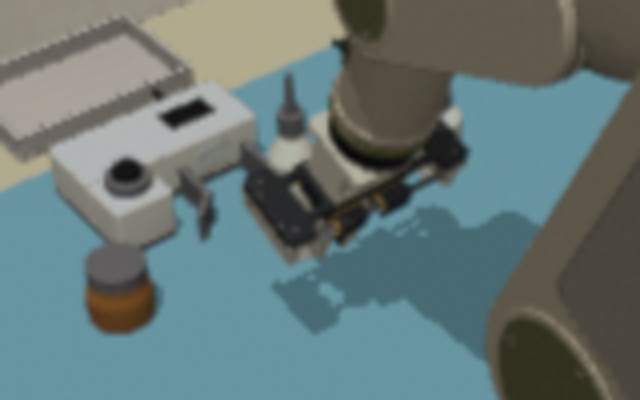

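Call:
send_rows([
  {"wx": 0,"wy": 0,"wz": 0,"dx": 0.4,"dy": 0,"dz": 0,"fingers": 211},
  {"wx": 0,"wy": -0.005,"wz": 0,"dx": 0.4,"dy": 0,"dz": 0,"fingers": 211},
  {"wx": 0,"wy": -0.005,"wz": 0,"dx": 0.25,"dy": 0,"dz": 0,"fingers": 211},
  {"wx": 0,"wy": -0.005,"wz": 0,"dx": 0.25,"dy": 0,"dz": 0,"fingers": 211},
  {"wx": 0,"wy": -0.005,"wz": 0,"dx": 0.25,"dy": 0,"dz": 0,"fingers": 211},
  {"wx": 0,"wy": -0.005,"wz": 0,"dx": 0.25,"dy": 0,"dz": 0,"fingers": 211},
  {"wx": 0,"wy": -0.005,"wz": 0,"dx": 0.3,"dy": 0,"dz": 0,"fingers": 211},
  {"wx": 0,"wy": -0.005,"wz": 0,"dx": 0.3,"dy": 0,"dz": 0,"fingers": 211},
  {"wx": 0,"wy": -0.005,"wz": 0,"dx": 0.3,"dy": 0,"dz": 0,"fingers": 211},
  {"wx": 0,"wy": -0.005,"wz": 0,"dx": 0.3,"dy": 0,"dz": 0,"fingers": 211},
  {"wx": 0,"wy": -0.005,"wz": 0,"dx": 0.3,"dy": 0,"dz": 0,"fingers": 211},
])

```text
t: 4.93
tool_pos: [0.5381, 0.0187, 0.0238]
orientation: [-3.055, -0.004, -0.728]
force: [-1.4, 0.4, 1.4]
opening: 0.0163
```

```bash
python3 st.py;  python3 - <<'E'
from h import *
ims=[]
for n,c in(("scene",(slice(160,260),slice(280,440))),("wrist",(slice(0,400),slice(0,640)))):
    a=robot.read_camera(n)[:,:,::-1][c];cv2.imwrite(f"pics/{n}2.png",cv2.resize(a,(640,400),interpolation=cv2.INTER_CUBIC))
E
```

```text
4.9333 [0.5381 0.0187 0.0238] [-3.0553 -0.0035 -0.728 ] 0.016330002814973772 [-0.0928 -0.3465  2.3404  0.0682  0.6828  1.433 ] [-1.3628  0.3865  1.4274]
[[ 0.8925  0.0024  0.451 ]
 [ 0.002  -1.      0.0012]
 [ 0.451  -0.0002 -0.8925]]
```

View pics/scene2.png

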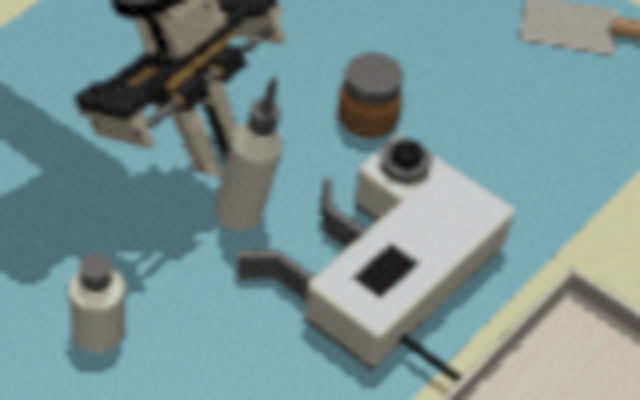

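View pics/wrist2.png

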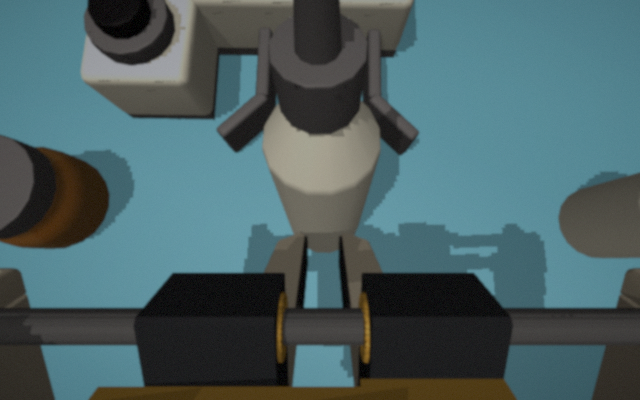

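The scene view shows the bottle leaning forward, because the tips crept up to 24 mm during the push. I'll back off gently and downward so it can settle onto its base.

Call:
send_rows([
  {"wx": 0,"wy": 0,"wz": 0,"dx": -0.15,"dy": 0,"dz": -0.25,"fingers": 211},
  {"wx": 0,"wy": 0,"wz": 0,"dx": -0.15,"dy": 0,"dz": -0.25,"fingers": 211},
  {"wx": 0,"wy": 0,"wz": 0,"dx": -0.15,"dy": 0,"dz": -0.25,"fingers": 211},
])

```text
t: 5.28
tool_pos: [0.5336, 0.0187, 0.0161]
orientation: [-3.055, -0.004, -0.728]
force: [-0.8, 0.7, 0.4]
opening: 0.0162
```

```bash
python3 st.py;  python3 - <<'E'
from h import *
ims=[]
for n,c in(("scene",(slice(160,260),slice(280,440))),):
    a=robot.read_camera(n)[:,:,::-1][c];cv2.imwrite(f"pics/{n}3.png",cv2.resize(a,(640,400),interpolation=cv2.INTER_CUBIC))
E
```

```text
5.2833 [0.5336 0.0187 0.0161] [-3.0553 -0.0038 -0.7282] 0.016189522935629058 [-0.0939 -0.3461  2.3564  0.0705  0.6665  1.4293] [-0.83    0.7384  0.4469]
[[ 0.8925  0.0025  0.451 ]
 [ 0.0022 -1.      0.0013]
 [ 0.451  -0.0002 -0.8925]]
```

View pics/scene3.png

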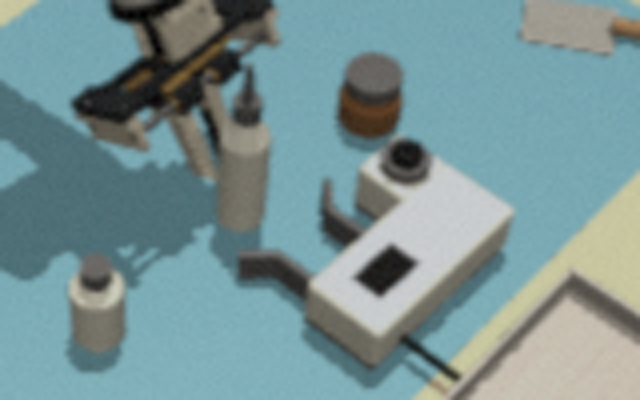

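Call:
send_rows([
  {"wx": 0,"wy": 0,"wz": 0,"dx": -0.2,"dy": 0,"dz": -0.2,"fingers": 211},
  {"wx": 0,"wy": 0,"wz": 0,"dx": -0.2,"dy": 0,"dz": -0.2,"fingers": 211},
  {"wx": 0,"wy": 0,"wz": 0,"dx": -0.1,"dy": 0,"dz": -0.2,"fingers": 211},
  {"wx": 0,"wy": 0,"wz": 0,"dx": 0,"dy": 0,"dz": 0,"fingers": 211},
  {"wx": 0,"wy": 0,"wz": 0,"dx": 0,"dy": 0,"dz": 0,"fingers": 211},
])

```text
t: 5.75
tool_pos: [0.5263, 0.0189, 0.0076]
orientation: [-3.056, -0.004, -0.725]
force: [-0.3, -0.1, 0.1]
opening: 0.0161
```

```bash
python3 st.py;  python3 - <<'E'
from h import *
ims=[]
for n,c in(("scene",(slice(160,260),slice(280,440))),("wrist",(slice(0,400),slice(0,640)))):
    a=robot.read_camera(n)[:,:,::-1][c];cv2.imwrite(f"pics/{n}4.png",cv2.resize(a,(640,400),interpolation=cv2.INTER_CUBIC))
E
```

```text
5.75 [0.5263 0.0189 0.0076] [-3.0557 -0.0036 -0.7247] 0.01610605914683757 [-0.0954 -0.3516  2.3775  0.0731  0.6532  1.4254] [-0.3422 -0.0784  0.13  ]
[[ 0.8935  0.0025  0.4491]
 [ 0.002  -1.      0.0016]
 [ 0.4491 -0.0006 -0.8935]]
```

View pics/scene4.png

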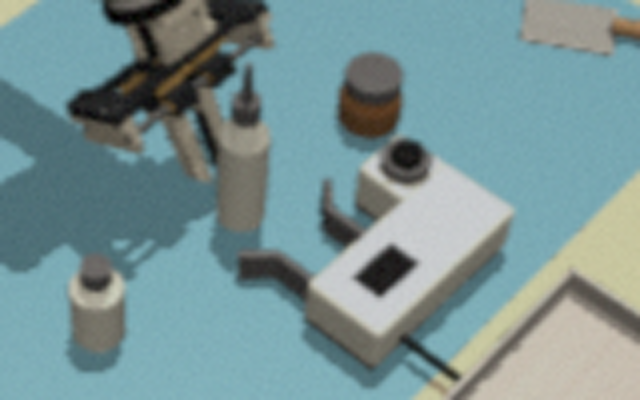

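View pics/wrist4.png

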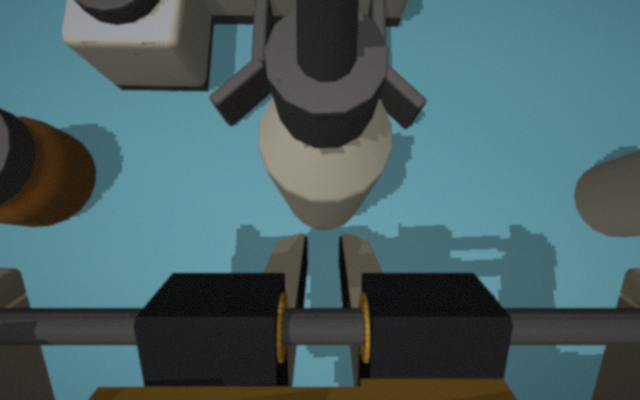

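Upright again. I'll push lower with no turning, in short checked steps.

Call:
send_rows([
  {"wx": 0,"wy": 0,"wz": 0,"dx": 0.25,"dy": 0,"dz": 0,"fingers": 211},
  {"wx": 0,"wy": 0,"wz": 0,"dx": 0.25,"dy": 0,"dz": 0,"fingers": 211},
  {"wx": 0,"wy": 0,"wz": 0,"dx": 0.25,"dy": 0,"dz": 0,"fingers": 211},
  {"wx": 0,"wy": 0,"wz": 0,"dx": 0.25,"dy": 0,"dz": 0,"fingers": 211},
])

```text
t: 6.18
tool_pos: [0.5375, 0.0189, 0.0082]
orientation: [-3.056, -0.004, -0.726]
force: [-1.1, 0.5, 0.3]
opening: 0.0159
```

```bash
python3 st.py
```

```text
6.1833 [0.5375 0.0189 0.0082] [-3.0556 -0.0036 -0.7257] 0.01588267926471262 [-0.0925 -0.3122  2.3472  0.0718  0.6432  1.4286] [-1.0836  0.4938  0.3254]
[[ 0.8932  0.0024  0.4497]
 [ 0.002  -1.      0.0015]
 [ 0.4497 -0.0004 -0.8932]]
```

Call:
send_rows([
  {"wx": 0,"wy": 0,"wz": 0,"dx": 0.25,"dy": 0,"dz": -0.02,"fingers": 211},
  {"wx": 0,"wy": 0,"wz": 0,"dx": 0.25,"dy": 0,"dz": -0.02,"fingers": 211},
  {"wx": 0,"wy": 0,"wz": 0,"dx": 0.25,"dy": 0,"dz": -0.02,"fingers": 211},
  {"wx": 0,"wy": 0,"wz": 0,"dx": 0.25,"dy": 0,"dz": -0.02,"fingers": 211},
  {"wx": 0,"wy": 0,"wz": 0,"dx": 0.25,"dy": 0,"dz": -0.02,"fingers": 211},
])

```text
t: 6.6
tool_pos: [0.5516, 0.0189, 0.0071]
orientation: [-3.056, -0.004, -0.725]
force: [-1.8, 0.4, 0.8]
opening: 0.0161
```

```bash
python3 st.py;  python3 - <<'E'
from h import *
ims=[]
for n,c in(("scene",(slice(160,260),slice(280,440))),("side",(slice(155,255),slice(220,380)))):
    a=robot.read_camera(n)[:,:,::-1][c];cv2.imwrite(f"pics/{n}5.png",cv2.resize(a,(640,400),interpolation=cv2.INTER_CUBIC))
E
```

```text
6.6 [0.5516 0.0189 0.0071] [-3.0556 -0.0037 -0.7252] 0.016120647322554624 [-0.089  -0.2594  2.3085  0.0706  0.6294  1.4322] [-1.8108  0.3962  0.8113]
[[ 0.8934  0.0025  0.4493]
 [ 0.002  -1.      0.0016]
 [ 0.4493 -0.0005 -0.8934]]
```

View pics/scene5.png

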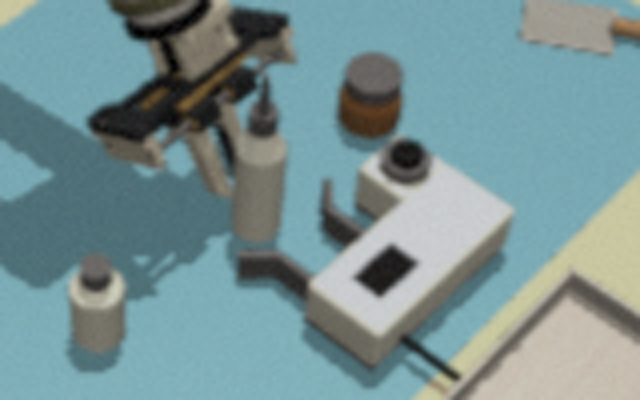

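View pics/side5.png

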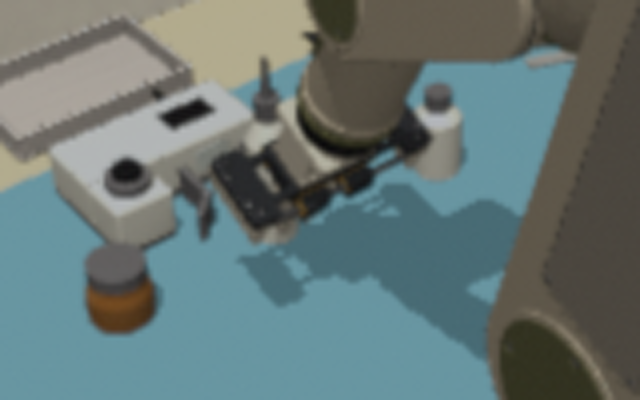

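Call:
send_rows([
  {"wx": 0,"wy": 0,"wz": 0,"dx": 0.25,"dy": 0.01,"dz": -0.01,"fingers": 211},
  {"wx": 0,"wy": 0,"wz": 0,"dx": 0.25,"dy": 0.01,"dz": -0.01,"fingers": 211},
  {"wx": 0,"wy": 0,"wz": 0,"dx": 0.25,"dy": 0.01,"dz": -0.01,"fingers": 211},
  {"wx": 0,"wy": 0,"wz": 0,"dx": 0.25,"dy": 0.01,"dz": -0.01,"fingers": 211},
  {"wx": 0,"wy": 0,"wz": 0,"dx": 0.25,"dy": 0.01,"dz": -0.01,"fingers": 211},
  {"wx": 0,"wy": 0,"wz": 0,"dx": 0.25,"dy": 0.01,"dz": -0.01,"fingers": 211},
  {"wx": 0,"wy": 0,"wz": 0,"dx": 0.25,"dy": 0.01,"dz": -0.01,"fingers": 211},
  {"wx": 0,"wy": 0,"wz": 0,"dx": 0.25,"dy": 0.01,"dz": -0.01,"fingers": 211},
])

```text
t: 7.37
tool_pos: [0.5733, 0.0198, 0.0062]
orientation: [-3.056, -0.004, -0.725]
force: [-1.3, 0.6, 0.9]
opening: 0.0161
```

```bash
python3 st.py;  python3 - <<'E'
from h import *
ims=[]
for n,c in(("scene",(slice(160,260),slice(280,440))),("wrist",(slice(0,400),slice(0,640)))):
    a=robot.read_camera(n)[:,:,::-1][c];cv2.imwrite(f"pics/{n}6.png",cv2.resize(a,(640,400),interpolation=cv2.INTER_CUBIC))
E
```

```text
7.3667 [0.5733 0.0198 0.0062] [-3.0557 -0.0037 -0.725 ] 0.016121914523283758 [-0.0818 -0.1854  2.2495  0.0664  0.6141  1.4414] [-1.3306  0.6106  0.9395]
[[ 0.8934  0.0025  0.4492]
 [ 0.002  -1.      0.0016]
 [ 0.4492 -0.0005 -0.8934]]
```

View pics/scene6.png

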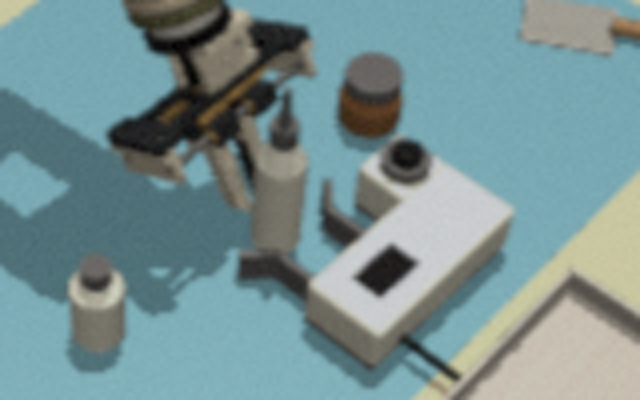

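View pics/wrist6.png

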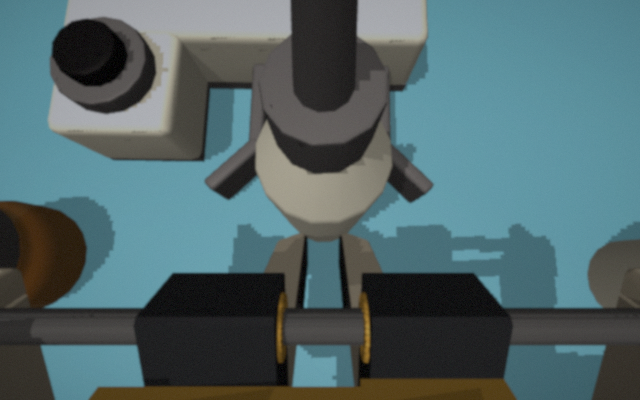

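Call:
send_rows([
  {"wx": 0,"wy": 0,"wz": 0,"dx": 0.25,"dy": 0.015,"dz": 0.02,"fingers": 211},
  {"wx": 0,"wy": 0,"wz": 0,"dx": 0.25,"dy": 0.015,"dz": 0.02,"fingers": 211},
  {"wx": 0,"wy": 0,"wz": 0,"dx": 0.25,"dy": 0.015,"dz": 0.02,"fingers": 211},
  {"wx": 0,"wy": 0,"wz": 0,"dx": 0.25,"dy": 0.015,"dz": 0.02,"fingers": 211},
  {"wx": 0,"wy": 0,"wz": 0,"dx": 0.25,"dy": 0.015,"dz": 0.01,"fingers": 211},
  {"wx": 0,"wy": 0,"wz": 0,"dx": 0.25,"dy": 0.015,"dz": 0.01,"fingers": 211},
  {"wx": 0,"wy": 0,"wz": 0,"dx": 0.25,"dy": 0.015,"dz": 0.0,"fingers": 211},
  {"wx": 0,"wy": 0,"wz": 0,"dx": 0.25,"dy": 0.015,"dz": 0.0,"fingers": 211},
  {"wx": 0,"wy": 0,"wz": 0,"dx": 0.25,"dy": 0.015,"dz": 0.0,"fingers": 211},
  {"wx": 0,"wy": 0,"wz": 0,"dx": 0.25,"dy": 0.015,"dz": 0.0,"fingers": 211},
])

```text
t: 8.3
tool_pos: [0.5999, 0.0215, 0.0063]
orientation: [-3.056, -0.004, -0.722]
force: [-0.5, -0.2, -0.1]
opening: 0.0159
```

```bash
python3 st.py;  python3 - <<'E'
from h import *
ims=[]
for n,c in(("scene",(slice(160,260),slice(280,440))),("wrist",(slice(0,400),slice(0,640)))):
    a=robot.read_camera(n)[:,:,::-1][c];cv2.imwrite(f"pics/{n}7.png",cv2.resize(a,(640,400),interpolation=cv2.INTER_CUBIC))
E
```

```text
8.3 [0.5999 0.0215 0.0063] [-3.0562 -0.0037 -0.7224] 0.015944408181009992 [-0.0724 -0.1027  2.1755  0.0598  0.6066  1.4548] [-0.4511 -0.1854 -0.1269]
[[ 0.8942  0.0025  0.4477]
 [ 0.002  -1.      0.0017]
 [ 0.4477 -0.0006 -0.8942]]
```

View pics/scene7.png

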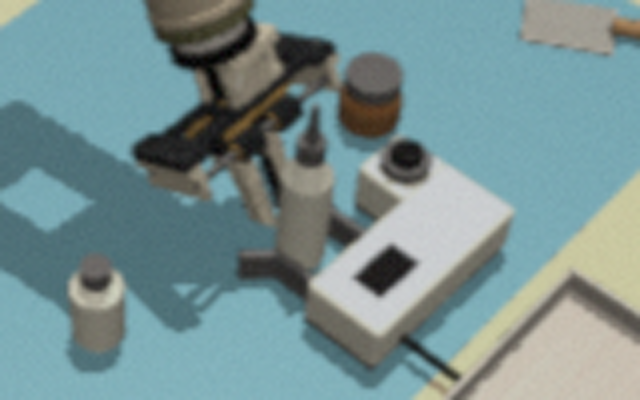

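View pics/wrist7.png

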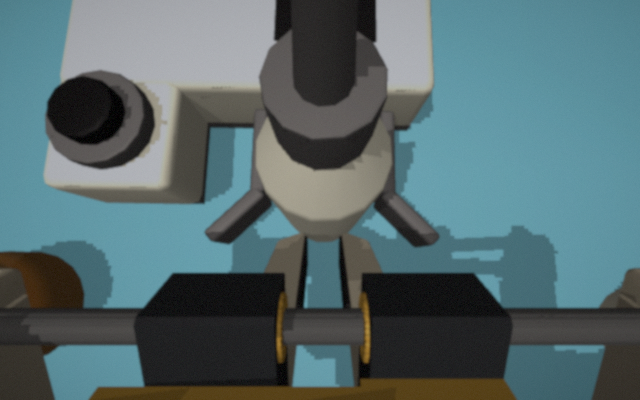

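```bash
python3 - <<'E'
from h import *
for b in((.537,.017),(.579,.019),(.6275,.0215),(.6405,.021)):
    print(b,(proj("scene",[*b,0])-[280,160])*4,(proj("scene",[*b,.105])-[280,160])*4,(proj("scene",[*b,.15])-[280,160])*4,(proj("scene",[*b,.19])-[280,160])*4)
E
```

```text
(0.537, 0.017) [227.8966 207.2645] [231.6144 128.9589] [233.3475  92.4572] [234.9663  58.3608]
(0.579, 0.019) [264.8085 231.4013] [270.8146 153.4864] [273.6175 117.1256] [276.2376  83.1371]
(0.6275, 0.0215) [308.7783 259.934 ] [317.5884 182.5295] [321.7053 146.3584] [325.5569 112.5194]
(0.6405, 0.021) [319.9228 268.5152] [329.4641 191.2757] [333.9245 155.1673] [338.0985 121.3784]
```

Call:
send_rows([
  {"wx": 0,"wy": 0,"wz": 0,"dx": 0.25,"dy": 0,"dz": 0.02,"fingers": 211},
  {"wx": 0,"wy": 0,"wz": 0,"dx": 0.25,"dy": 0,"dz": 0.02,"fingers": 211},
  {"wx": 0,"wy": 0,"wz": 0,"dx": 0.25,"dy": 0,"dz": 0,"fingers": 211},
  {"wx": 0,"wy": 0,"wz": 0,"dx": 0.2,"dy": 0,"dz": 0,"fingers": 211},
])

```text
t: 8.73
tool_pos: [0.6099, 0.0215, 0.0067]
orientation: [-3.056, -0.004, -0.722]
force: [-1.4, 0.1, 1.3]
opening: 0.0157
```

```bash
python3 st.py;  python3 - <<'E'
from h import *
ims=[]
for n,c in(("scene",(slice(160,260),slice(280,440))),("wrist",(slice(0,400),slice(0,640)))):
    a=robot.read_camera(n)[:,:,::-1][c];cv2.imwrite(f"pics/{n}8.png",cv2.resize(a,(640,400),interpolation=cv2.INTER_CUBIC))
E
```

```text
8.7333 [0.6099 0.0215 0.0067] [-3.0562 -0.0036 -0.7221] 0.015723550195274546 [-0.0707 -0.074   2.1479  0.0587  0.6056  1.4573] [-1.375   0.1297  1.3107]
[[ 0.8943  0.0025  0.4476]
 [ 0.002  -1.      0.0018]
 [ 0.4476 -0.0007 -0.8943]]
```

View pics/scene8.png

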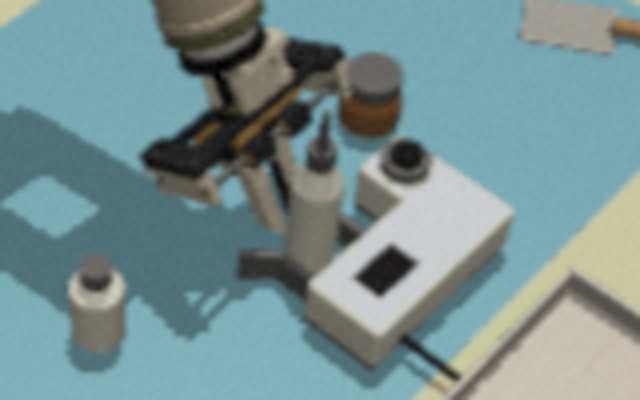

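View pics/wrist8.png

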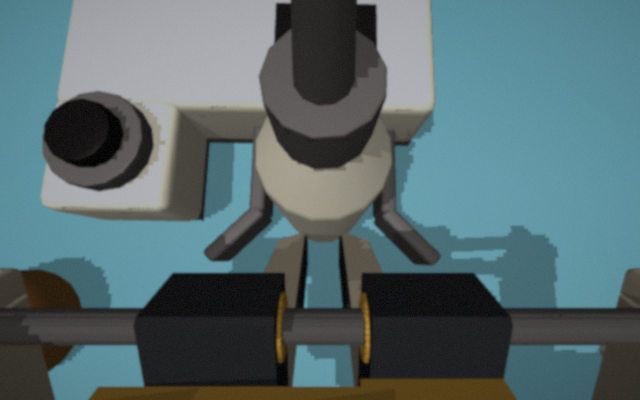

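Call:
send_rows([
  {"wx": 0,"wy": 0,"wz": 0,"dx": 0.2,"dy": 0,"dz": 0.02,"fingers": 211},
  {"wx": 0,"wy": 0,"wz": 0,"dx": 0.2,"dy": 0,"dz": 0,"fingers": 211},
  {"wx": 0,"wy": 0,"wz": 0,"dx": 0.15,"dy": 0,"dz": 0,"fingers": 211},
])

```text
t: 9.08
tool_pos: [0.6155, 0.0216, 0.0067]
orientation: [-3.056, -0.004, -0.721]
force: [-1.8, -0.8, -0.3]
opening: 0.0163
```

Call:
send_rows([
  {"wx": 0,"wy": 0,"wz": 0,"dx": 0.12,"dy": 0,"dz": 0,"fingers": 211},
])

```text
t: 9.17
tool_pos: [0.6169, 0.0216, 0.0067]
orientation: [-3.056, -0.004, -0.721]
force: [-1.6, 0.2, 0.5]
opening: 0.0162
```

Call:
send_rows([
  {"wx": 0,"wy": 0,"wz": 0,"dx": 0.12,"dy": 0,"dz": 0,"fingers": 211},
])

```text
t: 9.25
tool_pos: [0.6183, 0.0216, 0.0067]
orientation: [-3.056, -0.004, -0.721]
force: [-1.5, 0.0, -0.2]
opening: 0.0159
```

```bash
python3 st.py;  python3 - <<'E'
from h import *
ims=[]
for n,c in(("scene",(slice(160,260),slice(280,440))),("wrist",(slice(0,400),slice(0,640)))):
    a=robot.read_camera(n)[:,:,::-1][c];cv2.imwrite(f"pics/{n}9.png",cv2.resize(a,(640,400),interpolation=cv2.INTER_CUBIC))
E
```

```text
9.25 [0.6183 0.0216 0.0067] [-3.0563 -0.0038 -0.7214] 0.015854758206162344 [-0.0693 -0.0499  2.1249  0.0576  0.6049  1.4593] [-1.5396  0.044  -0.2457]
[[ 0.8944  0.0026  0.4472]
 [ 0.002  -1.      0.0018]
 [ 0.4472 -0.0007 -0.8944]]
```

View pics/scene9.png

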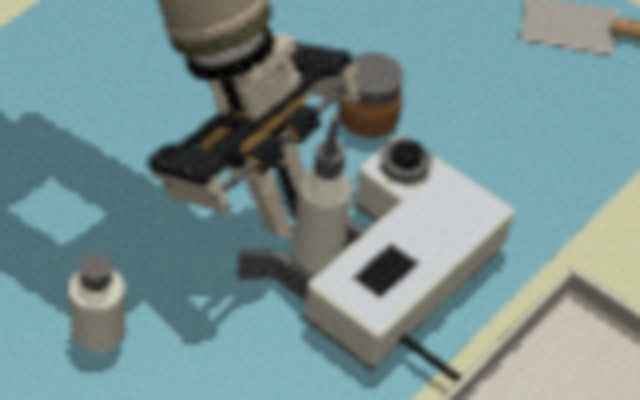

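View pics/wrist9.png

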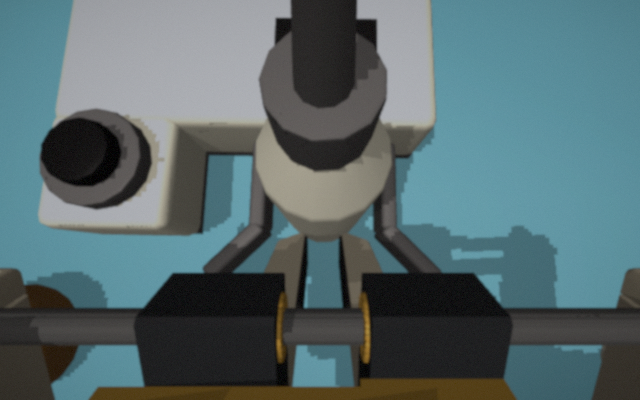

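Call:
send_rows([
  {"wx": 0,"wy": 0,"wz": 0,"dx": 0.12,"dy": 0,"dz": 0,"fingers": 211},
])

```text
t: 9.43
tool_pos: [0.6194, 0.0216, 0.0066]
orientation: [-3.056, -0.004, -0.721]
force: [-0.6, -0.1, -0.5]
opening: 0.0161
```

Call:
send_rows([
  {"wx": 0,"wy": 0,"wz": 0,"dx": 0.12,"dy": 0,"dz": 0,"fingers": 211},
])

```text
t: 9.52
tool_pos: [0.6206, 0.0216, 0.0066]
orientation: [-3.056, -0.004, -0.721]
force: [-0.2, 1.2, -0.3]
opening: 0.0162
```

Call:
send_rows([
  {"wx": 0,"wy": 0,"wz": 0,"dx": 0.1,"dy": 0,"dz": 0,"fingers": 211},
])

```text
t: 9.6
tool_pos: [0.6217, 0.0216, 0.0066]
orientation: [-3.056, -0.004, -0.721]
force: [-0.6, -0.8, 0.7]
opening: 0.0164
```

Call:
send_rows([
  {"wx": 0,"wy": 0,"wz": 0,"dx": 0.1,"dy": 0,"dz": 0,"fingers": 211},
])

```text
t: 9.68
tool_pos: [0.6228, 0.0216, 0.0066]
orientation: [-3.056, -0.004, -0.721]
force: [-0.9, -0.2, -0.5]
opening: 0.0163
```

Call:
send_rows([
  {"wx": 0,"wy": 0,"wz": 0,"dx": 0.1,"dy": 0,"dz": 0,"fingers": 211},
])

```text
t: 9.77
tool_pos: [0.6239, 0.0216, 0.0066]
orientation: [-3.056, -0.004, -0.721]
force: [-0.2, 0.3, -0.3]
opening: 0.016
```

```bash
python3 st.py;  python3 - <<'E'
from h import *
ims=[]
for n,c in(("scene",(slice(160,260),slice(280,440))),("wrist",(slice(0,400),slice(0,640)))):
    a=robot.read_camera(n)[:,:,::-1][c];cv2.imwrite(f"pics/{n}10.png",cv2.resize(a,(640,400),interpolation=cv2.INTER_CUBIC))
E
```

```text
9.7667 [0.6239 0.0216 0.0066] [-3.0563 -0.0037 -0.7212] 0.016044671458894655 [-0.0684 -0.0337  2.1093  0.057   0.6044  1.4607] [-0.2156  0.3209 -0.2971]
[[ 0.8945  0.0026  0.447 ]
 [ 0.002  -1.      0.0018]
 [ 0.447  -0.0007 -0.8945]]
```

View pics/scene10.png

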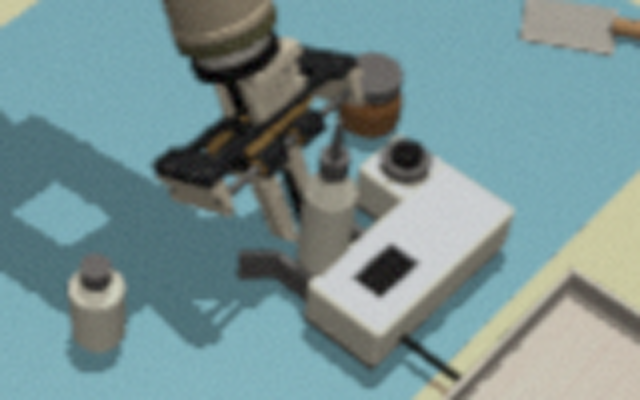

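View pics/wrist10.png

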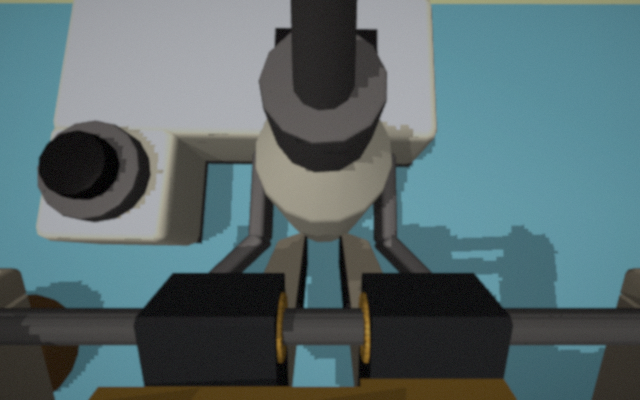

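Call:
send_rows([
  {"wx": 0,"wy": 0,"wz": 0,"dx": 0.1,"dy": 0,"dz": 0,"fingers": 211},
])

```text
t: 9.95
tool_pos: [0.6249, 0.0216, 0.0065]
orientation: [-3.056, -0.004, -0.721]
force: [-0.4, 0.6, 0.2]
opening: 0.016
```

Call:
send_rows([
  {"wx": 0,"wy": 0,"wz": 0,"dx": 0.08,"dy": 0,"dz": 0,"fingers": 211},
])

```text
t: 10.03
tool_pos: [0.6258, 0.0216, 0.0065]
orientation: [-3.056, -0.004, -0.721]
force: [0.4, -1.6, -0.6]
opening: 0.0161
```

Call:
send_rows([
  {"wx": 0,"wy": 0,"wz": 0,"dx": 0.08,"dy": 0,"dz": 0,"fingers": 211},
])

```text
t: 10.12
tool_pos: [0.6267, 0.0216, 0.0066]
orientation: [-3.056, -0.004, -0.721]
force: [-1.7, 0.2, -0.7]
opening: 0.016
```

Call:
send_rows([
  {"wx": 0,"wy": 0,"wz": 0,"dx": 0.08,"dy": 0,"dz": 0,"fingers": 211},
])

```text
t: 10.2
tool_pos: [0.627, 0.0216, 0.0062]
orientation: [-3.057, -0.004, -0.719]
force: [-6.0, -0.5, 3.3]
opening: 0.0161
```

```bash
python3 st.py;  python3 - <<'E'
from h import *
ims=[]
for n,c in(("scene",(slice(160,260),slice(280,440))),("side",(slice(155,255),slice(220,380))),("wrist",(slice(0,400),slice(0,640)))):
    a=robot.read_camera(n)[:,:,::-1][c];cv2.imwrite(f"pics/{n}11.png",cv2.resize(a,(640,400),interpolation=cv2.INTER_CUBIC))
E
```

```text
10.2 [0.627  0.0216 0.0062] [-3.0567 -0.0039 -0.7193] 0.016093774382020868 [-0.0678 -0.0236  2.0999  0.0565  0.6048  1.4614] [-6.0277 -0.5387  3.276 ]
[[ 0.8951  0.0028  0.4459]
 [ 0.0021 -1.      0.0019]
 [ 0.4459 -0.0007 -0.8951]]
```

View pics/scene11.png

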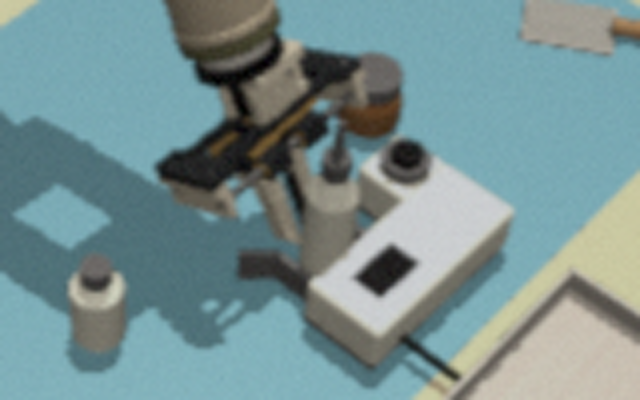

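View pics/wrist11.png

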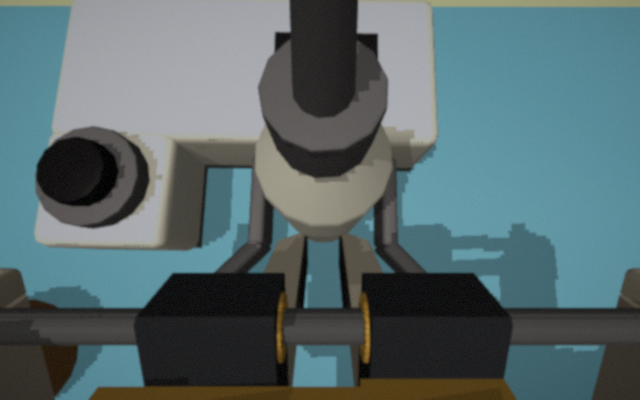

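View pics/side11.png

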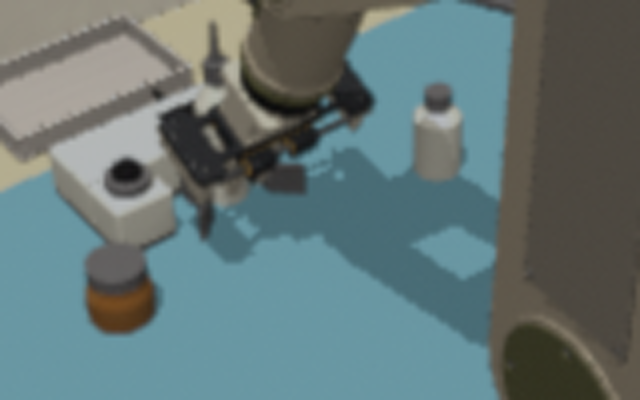

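```bash
python3 - <<'E'
from h import *
for n in("scene","side"):
    im=cv2.imread(f"pics/{n}11.png");c=im[60:300,260:460] if n=="scene" else im[0:240,120:320]
    cv2.imwrite(f"pics/{n}11z.png",cv2.resize(c,None,fx=2.4,fy=2.4,interpolation=cv2.INTER_CUBIC))
S=lambda x,y:((x+.5)/4-.5+280,(y+.5)/4-.5+160)
D=lambda x,y:((x+.5)/4-.5+220,(y+.5)/4-.5+155)
print(tri(S(340,127),D(212,23)))
print((proj("side",[.6405,.021,.19])-[220,155])*4,(proj("side",[.6405,.021,.15])-[220,155])*4,(proj("scene",[.6405,.021,.15])-[280,160])*4)
E
```

```text
(array([0.6438, 0.0193, 0.1896]), np.float64(0.002349450591574993))
[212.2985  23.6227] [215.4788  61.6274] [333.9245 155.1673]
```

View pics/scene11z.png

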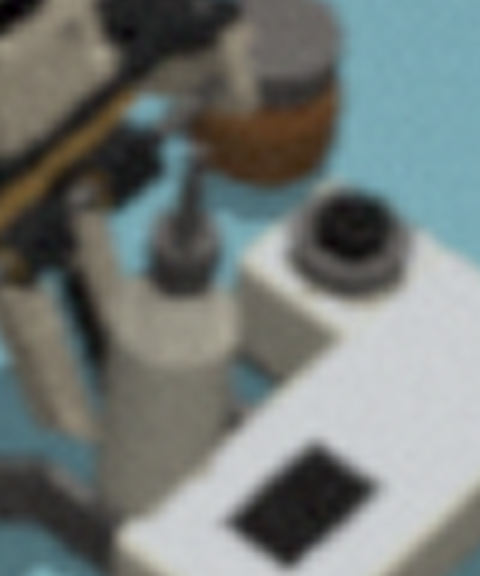

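View pics/side11z.png

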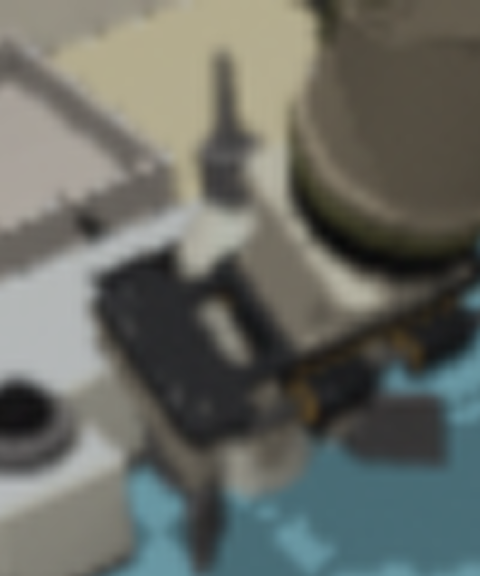

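Force rose to 6 N and motion stalled at x = 0.627, and the nozzle tip projects to where it should be at home. I'll back straight off and check.

Call:
send_rows([
  {"wx": 0,"wy": 0,"wz": 0,"dx": -0.15,"dy": 0,"dz": 0,"fingers": 211},
  {"wx": 0,"wy": 0,"wz": 0,"dx": -0.3,"dy": 0,"dz": 0.02,"fingers": 211},
  {"wx": 0,"wy": 0,"wz": 0,"dx": -0.5,"dy": 0,"dz": 0.02,"fingers": 211},
  {"wx": 0,"wy": 0,"wz": 0,"dx": -1,"dy": 0,"dz": 0,"fingers": 211},
  {"wx": 0,"wy": 0,"wz": 0,"dx": -1.5,"dy": 0,"dz": 0.3,"fingers": 211},
  {"wx": 0,"wy": 0,"wz": 0,"dx": -1.5,"dy": 0,"dz": 0.5,"fingers": 211},
  {"wx": 0,"wy": 0,"wz": 0,"dx": -1.5,"dy": 0,"dz": 1,"fingers": 211},
  {"wx": 0,"wy": 0,"wz": 0,"dx": -1.5,"dy": 0,"dz": 1,"fingers": 255},
  {"wx": 0,"wy": 0,"wz": 0,"dx": 0,"dy": 0,"dz": 0.5,"fingers": 255},
])

```text
t: 11.1
tool_pos: [0.5441, 0.0215, 0.0404]
orientation: [-3.056, -0.004, -0.724]
force: [1.3, 0.2, -0.9]
opening: 0.0069
```

```bash
python3 st.py;  python3 - <<'E'
from h import *
ims=[]
for n,c in(("scene",(slice(160,260),slice(280,440))),("side",(slice(155,255),slice(220,380))),("wrist",(slice(0,400),slice(0,640)))):
    a=robot.read_camera(n)[:,:,::-1][c];cv2.imwrite(f"pics/{n}12.png",cv2.resize(a,(640,400),interpolation=cv2.INTER_CUBIC))
E
```

```text
11.1 [0.5441 0.0215 0.0404] [-3.0558 -0.0036 -0.7241] 0.006855856362635032 [-0.0837 -0.3556  2.312   0.0592  0.7222  1.4495] [ 1.2514  0.2134 -0.9223]
[[ 0.8937  0.0025  0.4487]
 [ 0.002  -1.      0.0016]
 [ 0.4487 -0.0006 -0.8937]]
```

View pics/scene12.png

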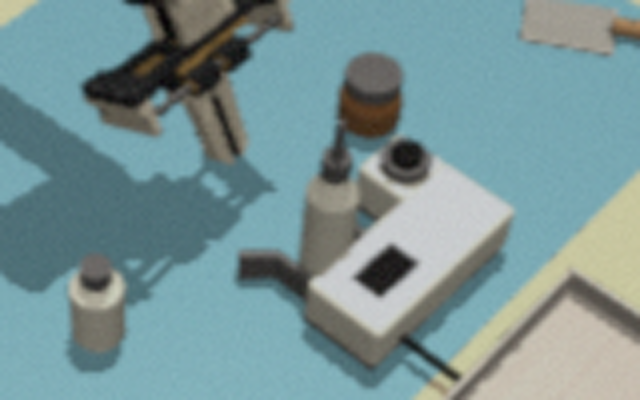

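View pics/wrist12.png

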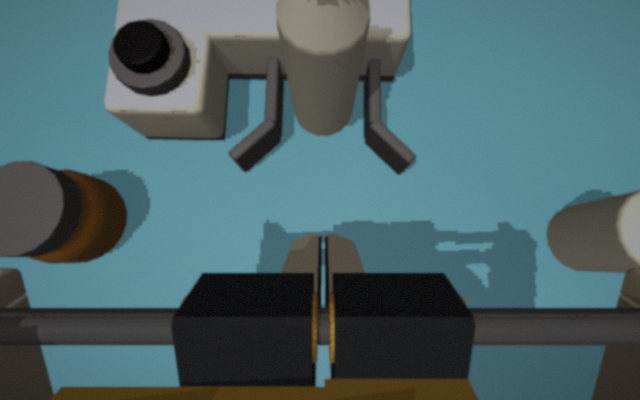

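View pics/side12.png

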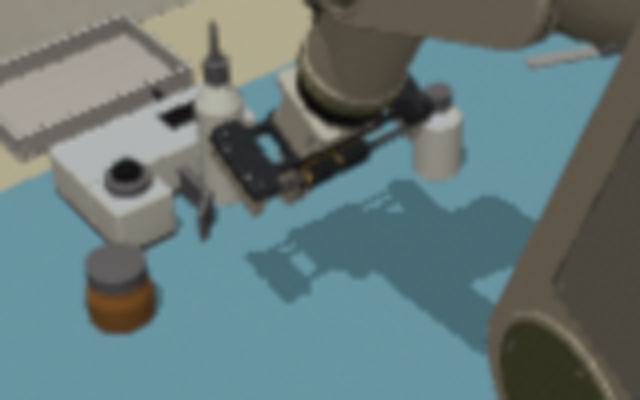

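```bash
cat > wr.py <<'E'
from h import *
i=robot.camera_info("wrist");K=np.array(i["intrinsics"]);T=np.array(i["tool_from_camera"])
def wray(px,z,p,rv):
    Rt=R.from_rotvec(rv).as_matrix();d=np.linalg.inv(K)@[px[0],px[1],1]*[1,-1,-1];d=Rt@T[:3,:3]@d;o=np.array(p)+Rt@T[:3,3]
    return o+d*(z-o[2])/d[2]
E
python3 - <<'E'
from wr import *
im=cv2.imread("pics/wrist12.png");cv2.imwrite("pics/w12z.png",cv2.resize(im[40:180,90:430],None,fx=2.3,fy=2.3,interpolation=cv2.INTER_CUBIC))
p=[.5441,.0215,.0404];rv=[-3.0558,-.0036,-.7241]
for n,px,z in(("base",(323,135),0),("wallL",(243,77),0),("wallR",(398,78),0),("bendL",(272,123),.034),("bendR",(374,124),.034),("reader front top L",(215,36),.056),("reader front top R",(410,38),.056),("btn",(141,47),.078)): print(n,wray(px,z,p,rv))
E
```

```text
base [0.6177 0.0219 0.    ]
wallL [0.6637 0.0827 0.    ]
wallR [ 0.6632 -0.0348 -0.    ]
bendL [0.6131 0.0544 0.034 ]
bendR [ 0.6126 -0.0105  0.034 ]
reader front top L [0.6591 0.0867 0.056 ]
reader front top R [ 0.6581 -0.0299  0.056 ]
btn [0.6372 0.1177 0.078 ]
```

View pics/w12z.png

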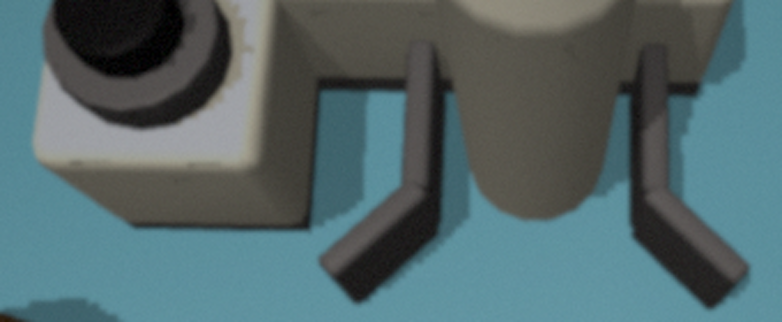

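```bash
python3 - <<'E'
from wr import *
Ti=np.linalg.inv(T)
for t in((0,0,0),(.0075,.008,0),(-.0075,.008,0),(.0075,.0255,0),(-.0075,.0255,0),(0,.008,0),(.0075,.008,-.019),(.0075,.008,-.04)):
    c=(Ti@np.append(t,1))[:3]*[1,-1,-1];u=K@c;print(t,u[:2]/u[2])
im=cv2.imread("pics/wrist11.png");cv2.imwrite("pics/w11z.png",cv2.resize(im[140:300,200:450],None,fx=3.2,fy=3.2,interpolation=cv2.INTER_CUBIC))
E
```

```text
(0, 0, 0) [323.5643 230.936 ]
(0.0075, 0.008, 0) [337.4544 218.8185]
(-0.0075, 0.008, 0) [337.14   242.8103]
(0.0075, 0.0255, 0) [367.7972 218.8235]
(-0.0075, 0.0255, 0) [366.8665 242.8122]
(0, 0.008, 0) [337.2956 230.9375]
(0.0075, 0.008, -0.019) [338.9583 231.2785]
(0.0075, 0.008, -0.04) [341.0114 248.2886]
```

View pics/w11z.png

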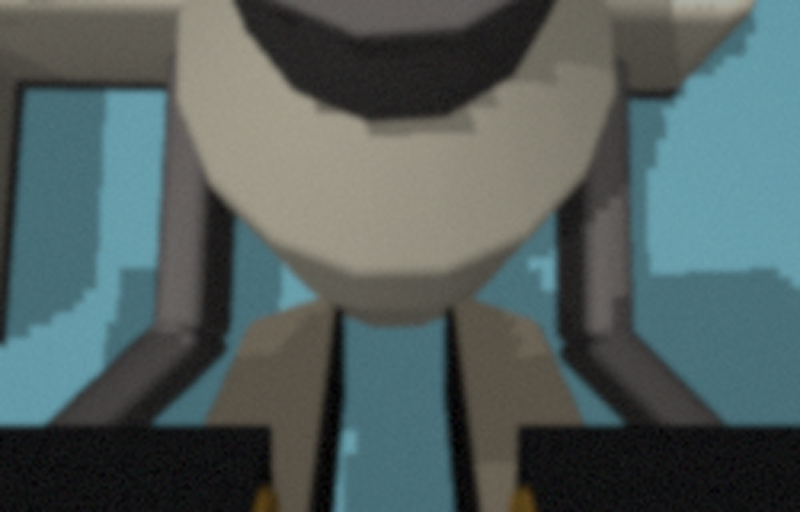

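The bottle stands upright and centred between the walls, with about 45.7 mm from its near edge to the wall base against a nominal 44, so it touches within error. The fingers were clear of the walls, so the stall was the bottle on the back wall. Next I'll lift, straighten and turn the tool a quarter turn for the button.

Call:
send_rows([
  {"wx": 0,"wy": 0,"wz": 0,"dx": 0,"dy": 0.2,"dz": 2,"fingers": 255},
  {"wx": 0,"wy": 0,"wz": 0,"dx": 0,"dy": 0.5,"dz": 2,"fingers": 255},
  {"wx": 0,"wy": 0.05,"wz": 0,"dx": 0,"dy": 0.5,"dz": 2,"fingers": 255},
  {"wx": 0,"wy": 0.06,"wz": 0,"dx": 0,"dy": 0.5,"dz": 2,"fingers": 255},
  {"wx": 0,"wy": 0.06,"wz": 0,"dx": 0,"dy": 0.5,"dz": 2,"fingers": 255},
  {"wx": 0,"wy": 0.06,"wz": 0,"dx": 0,"dy": 0.5,"dz": 2,"fingers": 255},
  {"wx": 0,"wy": 0.06,"wz": 0,"dx": 0,"dy": 0.5,"dz": 2,"fingers": 255},
  {"wx": 0,"wy": 0.06,"wz": 0,"dx": 0,"dy": 0.5,"dz": 2,"fingers": 255},
  {"wx": 0,"wy": 0.06,"wz": 0,"dx": 0,"dy": 0.5,"dz": 1,"fingers": 255},
  {"wx": 0,"wy": 0.05,"wz": 0,"dx": 0,"dy": 0.5,"dz": 0,"fingers": 255},
])

```text
t: 12.08
tool_pos: [0.5484, 0.07, 0.2099]
orientation: [-3.141, 0.001, 0.027]
force: [0.5, 0.1, 1.2]
opening: 0.0009
```

```bash
python3 st.py
```

```text
12.0833 [0.5484 0.07   0.2099] [-3.1413  0.0006  0.0267] 0.0008937817766174608 [0.0336 0.0155 1.5816 0.0008 1.5615 1.6047] [0.5374 0.1325 1.1741]
[[ 0.9999 -0.0004 -0.017 ]
 [-0.0004 -1.      0.0002]
 [-0.017  -0.0002 -0.9999]]
```

Now the quarter turn: 13 rows at 0.12.

Call:
send_rows([
  {"wx": 0,"wy": 0,"wz": 0.12,"dx": 0,"dy": 0.4,"dz": 0,"fingers": 255},
  {"wx": 0,"wy": -0.017,"wz": 0.12,"dx": 0,"dy": 0.4,"dz": 0,"fingers": 255},
  {"wx": 0,"wy": 0,"wz": 0.12,"dx": 0,"dy": 0.4,"dz": 0,"fingers": 255},
  {"wx": 0,"wy": 0,"wz": 0.12,"dx": 0,"dy": 0.4,"dz": 0,"fingers": 255},
  {"wx": 0,"wy": 0,"wz": 0.12,"dx": 0,"dy": 0.4,"dz": 0,"fingers": 255},
  {"wx": 0,"wy": 0,"wz": 0.12,"dx": 0,"dy": 0.4,"dz": 0,"fingers": 255},
  {"wx": 0,"wy": 0,"wz": 0.12,"dx": 0,"dy": 0.4,"dz": 0,"fingers": 255},
  {"wx": 0,"wy": 0,"wz": 0.12,"dx": 0.5,"dy": 0.4,"dz": 0,"fingers": 255},
  {"wx": 0,"wy": 0,"wz": 0.12,"dx": 1,"dy": 0.4,"dz": 0,"fingers": 255},
  {"wx": 0,"wy": 0,"wz": 0.12,"dx": 1,"dy": 0.4,"dz": 0,"fingers": 255},
  {"wx": 0,"wy": 0,"wz": 0.12,"dx": 1,"dy": 0.4,"dz": 0,"fingers": 255},
  {"wx": 0,"wy": 0,"wz": 0.12,"dx": 1,"dy": 0.3,"dz": 0,"fingers": 255},
  {"wx": 0,"wy": 0,"wz": 0.12,"dx": 1,"dy": 0.3,"dz": 0,"fingers": 255},
])

```text
t: 13.17
tool_pos: [0.6202, 0.1248, 0.1942]
orientation: [2.166, 2.272, -0.009]
force: [-0.2, -0.4, -0.4]
opening: 0.0004
```

```bash
python3 st.py;python3 - <<'E'
from wr import *
s=robot.read_state();im=robot.read_camera("wrist")[:,:,::-1];cv2.imwrite("pics/w13.png",im)
Ti=np.linalg.inv(T);Rt=R.from_rotvec(s['orientation']).as_matrix()
for w in([.643,.1205,.078],[.6405,.021,.15]):
    t=Rt.T@(np.array(w)-s['tool_pos']);c=(Ti@np.append(t,1))[:3]*[1,-1,-1];u=K@c;print(u[:2]/u[2])
E
```

```text
13.1667 [0.6202 0.1248 0.1942] [ 2.1661  2.2716 -0.009 ] 0.0003502400594423214 [ 0.1213  0.2217  1.3876 -0.0058  1.535   0.0739] [-0.1643 -0.4274 -0.3519]
[[-0.0475  0.9989 -0.002 ]
 [ 0.9989  0.0475 -0.0061]
 [-0.006  -0.0022 -1.    ]]
[348.8859 188.5509]
[343.3637 334.1607]
```

View pics/w13.png

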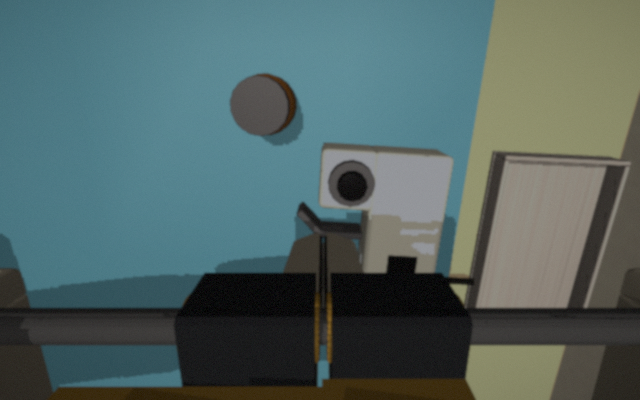

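Call:
send_rows([
  {"wx": 0,"wy": 0,"wz": 0,"dx": 0.6,"dy": -0.05,"dz": -0.5,"fingers": 255},
  {"wx": 0,"wy": 0,"wz": 0,"dx": 0.6,"dy": 0,"dz": -1.5,"fingers": 255},
  {"wx": 0,"wy": 0,"wz": 0,"dx": 0.6,"dy": 0,"dz": -2,"fingers": 255},
  {"wx": 0,"wy": 0,"wz": 0,"dx": 0.5,"dy": 0,"dz": -2,"fingers": 255},
  {"wx": 0,"wy": 0,"wz": 0,"dx": 0,"dy": 0,"dz": -2,"fingers": 255},
  {"wx": 0,"wy": 0,"wz": 0,"dx": 0,"dy": 0,"dz": -0.8,"fingers": 255},
  {"wx": 0,"wy": 0,"wz": 0,"dx": 0,"dy": 0,"dz": 0,"fingers": 255},
])

```text
t: 13.8
tool_pos: [0.6502, 0.1255, 0.0951]
orientation: [2.171, 2.268, -0.008]
force: [0.4, 0.4, -0.1]
opening: 0.0
```

```bash
python3 st.py;  python3 - <<'E'
from h import *
ims=[]
for n,c in(("scene",(slice(160,260),slice(280,440))),("side",(slice(155,255),slice(220,380)))):
    a=robot.read_camera(n)[:,:,::-1][c];cv2.imwrite(f"pics/{n}14.png",cv2.resize(a,(640,400),interpolation=cv2.INTER_CUBIC))
E
```

```text
13.8 [0.6502 0.1255 0.0951] [ 2.1705  2.2677 -0.0082] 1.4391751853877271e-05 [ 0.1165  0.3606  1.4043 -0.0054  1.3791  0.0738] [ 0.383   0.3995 -0.1397]
[[-0.0438  0.999  -0.0018]
 [ 0.999   0.0438 -0.0055]
 [-0.0055 -0.002  -1.    ]]
```

View pics/scene14.png

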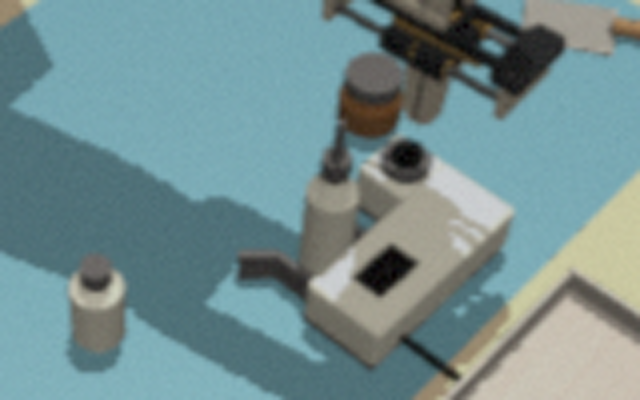

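View pics/side14.png

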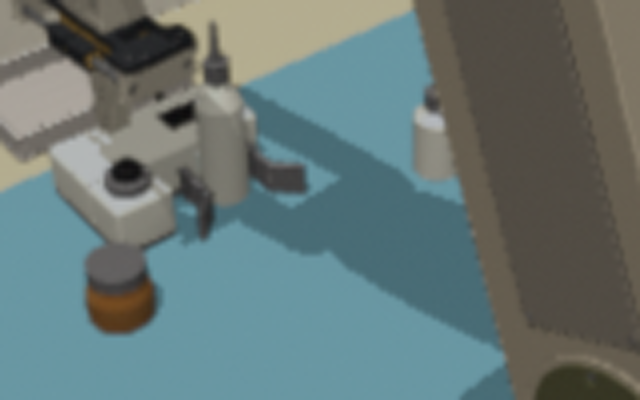

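```bash
python3 - <<'E'
from h import *
S=lambda x,y:((x+.5)/4-.5+280,(y+.5)/4-.5+160)
D=lambda x,y:((x+.5)/4-.5+220,(y+.5)/4-.5+155)
print("finger",tri(S(424,120),D(114,128)));print("btn",tri(S(407,152),D(127,169)))
q=lambda v,o:(v-np.array(o))*4
print(q(proj("scene",[.6502,.1255,.0951]),[280,160]),q(proj("side",[.6502,.1255,.0951]),[220,155]))
for n in("scene","side"):
    im=cv2.imread(f"pics/{n}14.png");c=im[40:220,330:530] if n=="scene" else im[60:260,30:230]
    cv2.imwrite(f"pics/{n}14z.png",cv2.resize(c,None,fx=2.8,fy=2.8,interpolation=cv2.INTER_CUBIC))
E
```

```text
finger (array([0.653 , 0.1246, 0.1195]), np.float64(0.0012469284476566852))
btn (array([0.6454, 0.1204, 0.0766]), np.float64(2.1868620405532806e-05))
[416.1906 135.7843] [115.5683 150.5198]
```

View pics/scene14z.png

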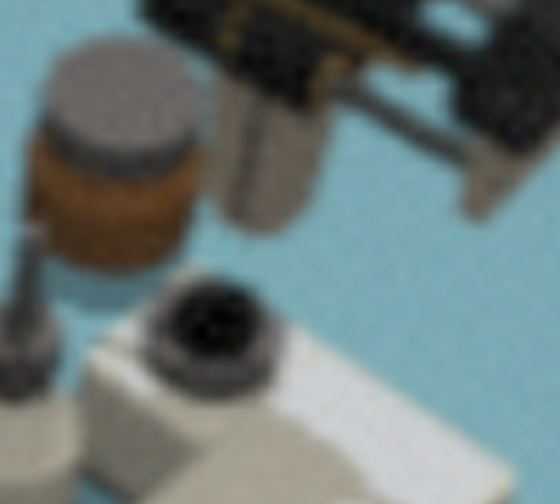

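View pics/side14z.png

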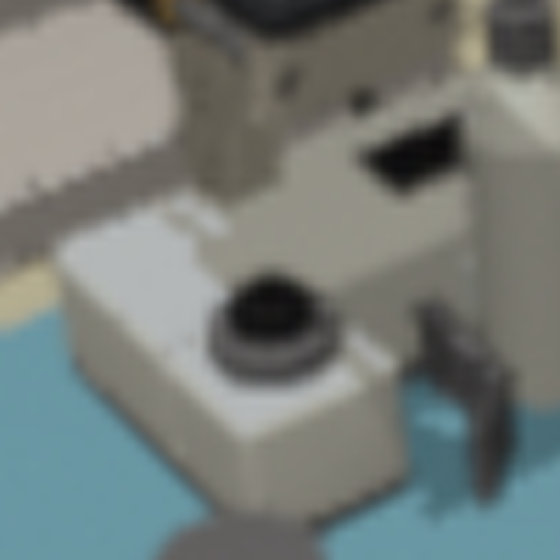

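Both views put the shut fingertips at z ≈ 0.119 while the reported TCP is 0.095, so the real tips end about 23 mm behind the TCP. That also explains the early tipping. I'll press using the seen tip height and the force.

Call:
send_rows([
  {"wx": 0,"wy": 0,"wz": 0,"dx": -0.3,"dy": -0.2,"dz": -0.5,"fingers": 255},
  {"wx": 0,"wy": 0,"wz": 0,"dx": -0.3,"dy": -0.2,"dz": -0.8,"fingers": 255},
  {"wx": 0,"wy": 0,"wz": 0,"dx": 0,"dy": 0,"dz": -0.7,"fingers": 255},
  {"wx": 0,"wy": 0,"wz": 0,"dx": 0,"dy": 0,"dz": -0.5,"fingers": 255},
  {"wx": 0,"wy": 0,"wz": 0,"dx": 0,"dy": 0,"dz": 0,"fingers": 255},
])

```text
t: 14.32
tool_pos: [0.6477, 0.1216, 0.0761]
orientation: [2.166, 2.262, 0.005]
force: [-0.1, 0.1, -0.4]
opening: 0.0009
```

```bash
python3 st.py;  python3 - <<'E'
from h import *
ims=[]
for n,c in(("scene",(slice(170,235),slice(362,432))),("side",(slice(170,235),slice(227,297)))):
    a=robot.read_camera(n)[:,:,::-1][c];ims.append(cv2.resize(a,None,fx=5.5,fy=5.5,interpolation=cv2.INTER_CUBIC))
cv2.imwrite("pics/b15.png",np.hstack(ims))
E
```

```text
14.3167 [0.6477 0.1216 0.0761] [2.1662 2.2619 0.0051] 0.000871779849027015 [ 0.1111  0.3573  1.4444 -0.0055  1.3312  0.0692] [-0.1023  0.1211 -0.406 ]
[[-0.0432  0.999   0.0093]
 [ 0.9991  0.0432 -0.0043]
 [-0.0047  0.0091 -0.9999]]
```

View pics/b15.png

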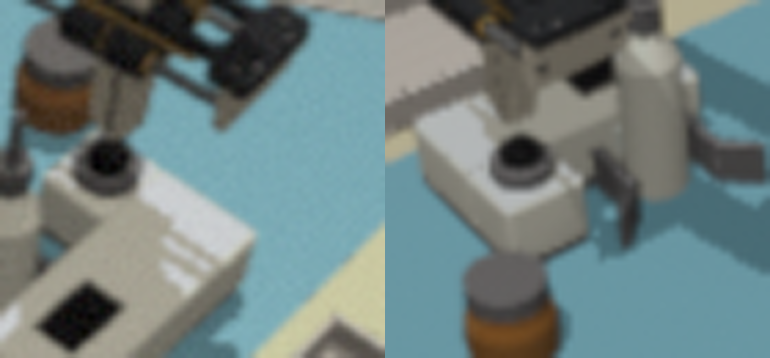

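```bash
python3 - <<'E'
from h import *
S=lambda x,y:((x+.5)/5.5-.5+362,(y+.5)/5.5-.5+170)
D=lambda x,y:((x+.5)/5.5-.5+227,(y+.5)/5.5-.5+170)
print(tri(S(123,135),D(123,118)),tri(S(107,157),D(135,153)))
E
```

```text
(array([0.6526, 0.1223, 0.0989]), np.float64(0.0016159405327170156)) (array([0.6454, 0.1206, 0.074 ]), np.float64(0.001892131128585609))
```

Call:
send_rows([
  {"wx": 0,"wy": 0,"wz": 0,"dx": -0.25,"dy": 0,"dz": -0.4,"fingers": 255},
  {"wx": 0,"wy": 0,"wz": 0,"dx": -0.15,"dy": 0,"dz": -0.5,"fingers": 255},
  {"wx": 0,"wy": 0,"wz": 0,"dx": 0,"dy": 0,"dz": -0.3,"fingers": 255},
  {"wx": 0,"wy": 0,"wz": 0,"dx": 0,"dy": 0,"dz": 0,"fingers": 255},
])

```text
t: 14.75
tool_pos: [0.6448, 0.122, 0.0654]
orientation: [2.165, 2.261, 0.009]
force: [0.0, -0.6, 0.7]
opening: 0.0005
```

Call:
send_rows([
  {"wx": 0,"wy": 0,"wz": 0,"dx": 0,"dy": 0,"dz": -0.2,"fingers": 255},
])

```text
t: 14.83
tool_pos: [0.6449, 0.1221, 0.0636]
orientation: [2.164, 2.261, 0.01]
force: [0.9, -0.2, 0.2]
opening: 0.0006
```

```bash
python3 st.py;  python3 - <<'E'
from h import *
ims=[]
for n,c in(("scene",(slice(170,235),slice(362,432))),("side",(slice(170,235),slice(227,297)))):
    a=robot.read_camera(n)[:,:,::-1][c];ims.append(cv2.resize(a,None,fx=5.5,fy=5.5,interpolation=cv2.INTER_CUBIC))
cv2.imwrite("pics/b16.png",np.hstack(ims))
E
```

```text
14.8333 [0.6449 0.1221 0.0636] [2.1643 2.2605 0.0096] 0.0005766124668309896 [ 0.1122  0.3587  1.4668 -0.0055  1.3038  0.0702] [ 0.855  -0.1631  0.2221]
[[-0.0434  0.999   0.0129]
 [ 0.999   0.0435 -0.0039]
 [-0.0044  0.0127 -0.9999]]
```

View pics/b16.png

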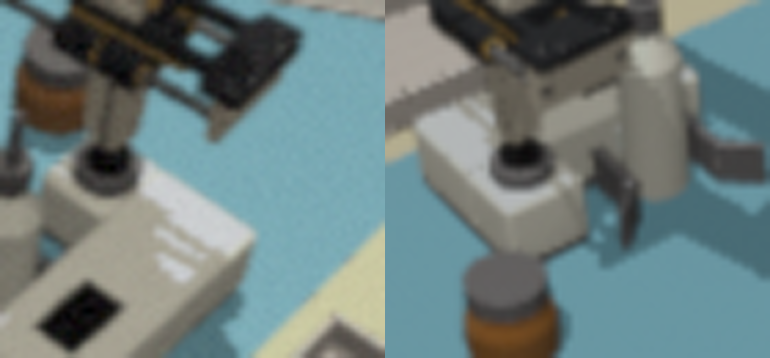

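Call:
send_rows([
  {"wx": 0,"wy": 0,"wz": 0,"dx": 0,"dy": 0,"dz": -0.3,"fingers": 255},
  {"wx": 0,"wy": 0,"wz": 0,"dx": 0,"dy": 0,"dz": -0.2,"fingers": 255},
])

```text
t: 15.1
tool_pos: [0.6449, 0.1221, 0.0581]
orientation: [2.165, 2.261, 0.009]
force: [-0.2, -0.0, -0.7]
opening: 0.0007
```

Call:
send_rows([
  {"wx": 0,"wy": 0,"wz": 0,"dx": 0,"dy": 0,"dz": -0.15,"fingers": 255},
])

```text
t: 15.18
tool_pos: [0.645, 0.1221, 0.0564]
orientation: [2.164, 2.261, 0.009]
force: [-0.7, 0.0, -0.5]
opening: 0.0003
```

Call:
send_rows([
  {"wx": 0,"wy": 0,"wz": 0,"dx": 0,"dy": 0,"dz": -0.15,"fingers": 255},
])

```text
t: 15.27
tool_pos: [0.645, 0.122, 0.0547]
orientation: [2.165, 2.261, 0.009]
force: [-0.4, 1.0, 0.5]
opening: 0.0005
```

Call:
send_rows([
  {"wx": 0,"wy": 0,"wz": 0,"dx": 0,"dy": 0,"dz": -0.15,"fingers": 255},
])

```text
t: 15.35
tool_pos: [0.645, 0.122, 0.0531]
orientation: [2.165, 2.261, 0.009]
force: [-1.4, -0.5, 1.3]
opening: 0.001
```

Call:
send_rows([
  {"wx": 0,"wy": 0,"wz": 0,"dx": 0,"dy": 0,"dz": -0.15,"fingers": 255},
])

```text
t: 15.43
tool_pos: [0.645, 0.1221, 0.0517]
orientation: [2.165, 2.261, 0.009]
force: [-1.7, -1.2, 4.0]
opening: 0.0005
```

Call:
send_rows([
  {"wx": 0,"wy": 0,"wz": 0,"dx": 0,"dy": 0,"dz": -0.15,"fingers": 255},
])

```text
t: 15.52
tool_pos: [0.645, 0.1221, 0.0504]
orientation: [2.165, 2.261, 0.009]
force: [-2.8, -0.3, 3.9]
opening: 0.0007
```

Call:
send_rows([
  {"wx": 0,"wy": 0,"wz": 0,"dx": 0,"dy": 0,"dz": -0.12,"fingers": 255},
])

```text
t: 15.6
tool_pos: [0.645, 0.1221, 0.0494]
orientation: [2.164, 2.261, 0.009]
force: [-2.8, -0.4, 4.6]
opening: 0.0006
```

Call:
send_rows([
  {"wx": 0,"wy": 0,"wz": 0,"dx": 0,"dy": 0,"dz": -0.1,"fingers": 255},
])

```text
t: 15.68
tool_pos: [0.645, 0.1221, 0.0486]
orientation: [2.164, 2.261, 0.009]
force: [-3.9, 0.8, 7.5]
opening: 0.0005
```

Call:
send_rows([
  {"wx": 0,"wy": 0,"wz": 0,"dx": 0,"dy": 0,"dz": -0.1,"fingers": 255},
])

```text
t: 15.77
tool_pos: [0.6451, 0.122, 0.0485]
orientation: [2.164, 2.261, 0.009]
force: [-7.4, -0.9, 14.3]
opening: 0.0003
```

Call:
send_rows([
  {"wx": 0,"wy": 0,"wz": 0,"dx": 0,"dy": 0,"dz": -0.1,"fingers": 255},
])

```text
t: 15.85
tool_pos: [0.6451, 0.1221, 0.0485]
orientation: [2.164, 2.261, 0.009]
force: [-7.3, -0.7, 10.7]
opening: 0.0003
```

```bash
python3 st.py;  python3 - <<'E'
from h import *
ims=[]
for n,c in(("scene",(slice(170,235),slice(362,432))),("side",(slice(170,235),slice(227,297)))):
    a=robot.read_camera(n)[:,:,::-1][c];ims.append(cv2.resize(a,None,fx=5.5,fy=5.5,interpolation=cv2.INTER_CUBIC))
cv2.imwrite("pics/b17.png",np.hstack(ims))
E
```

```text
15.85 [0.6451 0.1221 0.0485] [2.1642 2.2606 0.0094] 0.00034621898501199127 [ 0.1123  0.3741  1.4764 -0.0056  1.2787  0.0703] [-7.2754 -0.7081 10.7238]
[[-0.0435  0.999   0.0128]
 [ 0.999   0.0435 -0.004 ]
 [-0.0045  0.0127 -0.9999]]
```

View pics/b17.png

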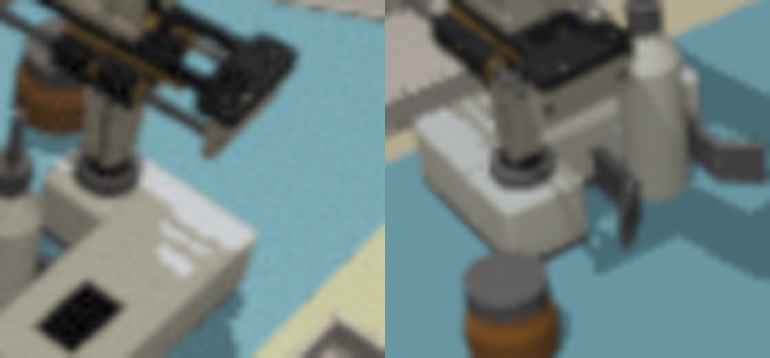

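Motion stopped hard at 0.0485, about 6 mm past first contact, so the button is fully down. Releasing it straight up.

Call:
send_rows([
  {"wx": 0,"wy": 0,"wz": 0,"dx": 0,"dy": 0,"dz": 0.3,"fingers": 255},
  {"wx": 0,"wy": 0,"wz": 0,"dx": 0,"dy": 0,"dz": 0.6,"fingers": 255},
  {"wx": 0,"wy": 0,"wz": 0,"dx": 0,"dy": 0,"dz": 1,"fingers": 255},
  {"wx": 0,"wy": 0,"wz": 0,"dx": 0,"dy": 0,"dz": 2,"fingers": 255},
  {"wx": 0,"wy": 0,"wz": 0,"dx": 0,"dy": 0,"dz": 2.5,"fingers": 255},
  {"wx": 0,"wy": 0,"wz": 0,"dx": 0,"dy": 0.5,"dz": 2.5,"fingers": 255},
  {"wx": 0,"wy": 0,"wz": 0,"dx": 0,"dy": 1,"dz": 2.5,"fingers": 255},
  {"wx": 0,"wy": 0,"wz": 0,"dx": 0,"dy": 2,"dz": 2.5,"fingers": 255},
  {"wx": 0,"wy": 0,"wz": 0,"dx": 0,"dy": 2,"dz": 1,"fingers": 255},
  {"wx": 0,"wy": 0,"wz": 0,"dx": -1,"dy": 2,"dz": 0,"fingers": 255},
  {"wx": 0,"wy": 0,"wz": 0,"dx": -1,"dy": 2,"dz": 0,"fingers": 255},
  {"wx": 0,"wy": 0,"wz": 0,"dx": 0,"dy": 0,"dz": 0,"fingers": 255},
])

```text
t: 16.95
tool_pos: [0.624, 0.219, 0.2104]
orientation: [2.169, 2.255, 0.016]
force: [0.2, -1.3, -0.7]
opening: 0.0002
```

```bash
python3 st.py;  python3 - <<'E'
from h import *
ims=[]
for n in("scene","side"):
    im=robot.read_camera(n)[:,:,::-1];cv2.imwrite(f"pics/{n}18f.png",im)
    a=im[(slice(160,260),slice(280,440)) if n=="scene" else (slice(155,255),slice(220,380))]
    cv2.imwrite(f"pics/{n}18.png",cv2.resize(a,(640,400),interpolation=cv2.INTER_CUBIC))
E
```

```text
16.95 [0.624  0.219  0.2104] [2.1686 2.2547 0.0161] 0.00023420158232307736 [ 0.2638  0.274   1.2975 -0.006   1.5545  0.2248] [ 0.1944 -1.2693 -0.6975]
[[-0.0389  0.9991  0.0166]
 [ 0.9992  0.039  -0.0017]
 [-0.0024  0.0166 -0.9999]]
```

View pics/scene18f.png

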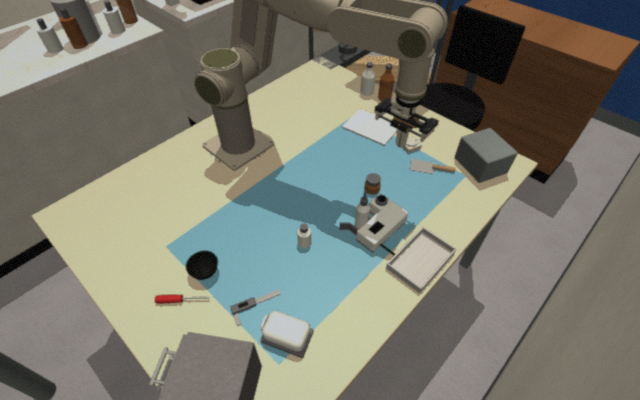

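View pics/scene18.png

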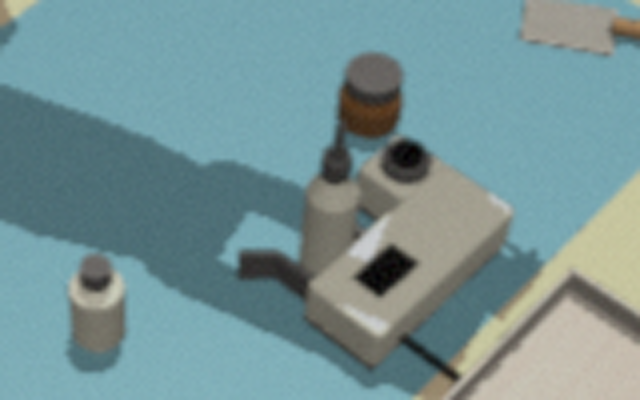

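View pics/side18.png

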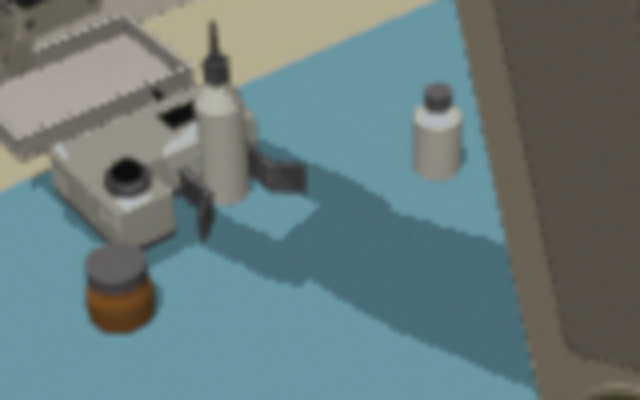

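```bash
python3 - <<'E'
from h import *
S=lambda x,y:((x+.5)/4-.5+280,(y+.5)/4-.5+160)
D=lambda x,y:((x+.5)/4-.5+220,(y+.5)/4-.5+155)
print("tip",tri(S(341,120),D(212,22)),"cap",tri(S(337,153),D(215,62)))
w=onz("side",D(228,205),0);o,_=ray("side",D(228,205));d=(w-o)[:2];print("base",w[:2]+.022*d/np.linalg.norm(d))
a=cv2.imread("pics/scene0.png").astype(int);b=cv2.imread("pics/scene18f.png").astype(int)
E
```

```text
tip (array([0.6412, 0.0219, 0.1932]), np.float64(0.0005075499954833617)) cap (array([0.6401, 0.0232, 0.1523]), np.float64(3.730703559786576e-05))
base [0.6473 0.0178]
```

```bash
python3 -c "
from plant import robot
print(robot.close_job())"
```

```text
the job is handed in; nothing more can be done
None
```

I slid the bottle into the bay until it stood against the back wall, then pressed the start button once and let it come back up. I handed the job in at about 17 s with the arm clear of everything.

**Last checks that agreed**
- **Bottle position:** The nozzle tip is at (0.641, 0.022) and home is at about (0.640, 0.021). The bottle stands upright and centred between the walls.
- **Bottle home:** The push stalled at 6 N before I touched the button. Afterwards I measured 45.7 mm from the bottle's near edge to the wall base, against a nominal 44 mm. That is within error, but I can't rule out a gap of a millimetre or two.
- **Button:** It stopped hard after about 6 mm of travel at 11–14 N, and looks fully up again in both fixed views.
- **Other things on the bench:** By eye, they look unmoved in the last scene picture. I did not measure them.

**What went wrong or disagreed**
- **Bottle leaned:** On the first push the bottle leaned forward about 12°. I backed off, it settled upright, and I finished with a lower push.
- **Fingertip offset:** The real fingertips sit about 23 mm behind the reported tool point, so the early contact was higher than I intended. Even the lower push met the bottle at about 30 mm, right at its limit for sliding.
- **Joint 2 at its limit:** At one point joint 2 read -0.8925, while its listed limit is -0.89. I moved off it at once, but I don't know whether that counts as passing the range.
- **Side-view base estimate:** This put the bottle about 6 mm too deep. It read about 5 mm off in the same direction at the start, so I went by the triangulated tip instead.

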